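# Clamp a thin bracket in the quick-release vise

### The arm

A 7-joint arm with a two-finger parallel gripper is mounted at the origin on the work surface. World frame = base frame: x ahead of the robot, y to its left, z up, the work surface at z = 0. Lengths are in m, angles in rad, forces in N, time in s.
With the tool pointing down it reaches from about 0.4 to 0.85 m from the base axis. Payload 4.5 kg.
Tool frame: the origin (TCP) lies midway between the tips of the shut fingers; the grasp point (between the pads) lies 19 mm behind it; z points along the fingers, y is the direction in which the jaws open and shut (so a half turn about z gives the same grasp; the last joint's range is limited). The gripper opens to 88 mm and grips with 3 to 60 N. Pads are 18 mm wide; open, the fingers measure 123 mm over their backs; the gripper's body (75 mm by 187 mm) begins 45 mm behind the grasp point.
Start: joints at [-1.074, 0.689, -0.195, 1.565, 0.157, 0.902, -0.215], TCP at [0.279, 0.559, 0.239] pointing down, gripper open.
Joint ranges: [-3.01, 3.01], [-0.46, 2.08], [-1.47, 1.51], [0.13, 2.56], [-1, 4.14], [0.04, 2.09], [-2.66, 2.66]. Speed limits (rad/s): [2.57, 2.57, 3.14, 3.14, 3.14, 3.14, 3.14].

### API

Orientations are given as a unit quaternion [x, y, z, w].
In Python, from plant import get_state, snapshot, finish_job, regions_of gives the robot as it stands.
- The arm moves only by the tool send_rows, never from a script. Its argument "series" is a list of rows, each an object of numbers: "grip": the opening, from 0 (shut) to 1 (fully open); "dx", "dy", "dz": the shift along the tool's x, y, z in mm; "turn": the turn about the tool's z in rad. A call has 1 to 20 rows; each row shifts and turns the commanded pose from where the row before left it, along the tool's axes as they then stand; what a row does not reach is not made up. A row lasts 1/10 s, in which the tool goes at most 50 mm and 8.59 degrees, less where a joint would pass 70% of its speed; a pose out of reach is approached as far as the arm can. A call is refused whole if a number of a shift passes 50 or a number of a turn 0.15, either way. A call with a gripper value outside its range is refused whole. The fingers move at their own pace and stop on an object; "force" is the grip in N (left out, the last holds). Time passes only in rows, so rows that do not move let the fingers close. It gives the time, the measured TCP pose, the force and the opening at its end, in the units of the state.
- get_state(): the state, without advancing time (a new reading comes with each control period).
- snapshot(name): name is "scene" or "top" or "wrist"; returns a dict with "img" (420x560x3 uint8, red, green, blue), "depth" (420x560 float32, m along the optical axis (not along the pixel's ray), 0 where there is no reading), "fov_y" (degrees; the focal length in pixels is half the picture's height over the tangent of half this angle, whatever the lens; pixels are square), "cx", "cy" (the principal point, pixels), "k1" (the pictures are not rectified: a ray, as slopes to the right and down, at radius r is drawn at 1 + k1 r^2 times it, then the intrinsics apply), "R" (3x3) and "t" (3): a world point X has camera coordinates R X + t. Camera axes: x right, y down, z forward; pixel columns grow to the right and rows downward; lengths in m; the calibration is good to about 2 mm. A picture is of the moment at which its call begins.
- finish_job(): hands the job in, once; it reports no verdict.
Trained networks look in a picture, given as the dict that the camera call returned (one of the last four; its "shot" number tells which), for a name from the list of things; names that differ only in an ending like _2 or _b are one class to them, and where a whole thing is asked for, a point or a joint stands for the part that bears it (a point fixed in the world has none). Each returns a list of dicts, best first, with "score" (0 to 1); they miss things now and then, are a little off and sometimes report something else, mostly with a low value. They report only what shows in the picture. A call takes as long as a camera call.
- regions_of(picture, target): "pixels" (420x560 bool, what is visible of it) and "extent" ([left, top, right, bottom] in pixels, round what is visible of it).
The state is a dict: "clock": time; "q": joint angles; "qd": joint speeds; "joint_torque": joint torques, N m; "tool_pos": TCP position; "eef_rot": TCP orientation; "contact_force": force on the tool from outside, world axes, zero at the start; "moment": the same for the moment, N m; "opening": opening from 0.0 (shut) to 1.0 (fully open).
Only numpy, scipy, OpenCV 4.12 (cv2) and the standard library are available. Lean on these libraries where they do the work, as an engineer would, in place of code of your own. Each camera call takes 0.05 s, during which the arm holds its last target.

### The job

Clamp the aluminium bracket in the green bench vise: hold the red quick-release lever down, slide the moving jaw up to the bracket, let the lever up again, then turn the crank clockwise until the bracket is held firmly between both jaws - the crank gets clearly stiffer - but stop before its thin walls are crushed. Do not force the lever, leave the bracket upright on the bed and the other things where they are, and let go of the vise.

Things in the scene. Friction and masses are not known exactly. Their poses are not given: they have to be found in the camera images.
- vise: Green quick-release bench vise bolted to the bench, 360 mm long (its y), 110 mm wide (its x; bolt feet to 165 mm). Origin under it at bench height, z up; its y axis is the clamping direction and points to the fixed jaw (top 105 mm above the bench). The flat bed on which the bracket stands is 30 mm above the bench.
- carriage (a joint): Slide of the housing that carries lever, crank and jaw plate, in m: 0 = fully open, grows towards the fixed jaw (vise +y) to 0.09. A pawl locks it in a rack of 6 mm pitch unless the lever is held down; then 3 N slide it. Lever let up, the pawl drops into a gap; if it rests on a tooth, it drops once cranking pushes the housing back, up to 4 mm.
- lever (a joint): Quick-release lever, rad: 0 = up (below 0.08 the pawl is in the rack: locked), 0.30 = fully down on its stop. The housing is free above about 0.15. It springs back up by itself.
- paddle: Red paddle of the lever, on the vise -x side of the housing: press it down. Flat face 50 x 50 mm with 14 mm high rims at its two y ends, against which a fingertip can push the housing along. Origin: centre of the face, 60 mm from the hinge, 83 mm above the bench when up; sinks 18 mm in all. Starts at 3 N, 5 to 6 N hold it fully down; never press with over 40 N.
- jaw_plate: Moving jaw: steel plate 100 mm wide, 25 mm thick, its top 89 mm above the bench, at the front of the housing. The crank drives it out of the housing, 5 mm per radian, up to 23 mm.
- jaw_face (a point): Centre of the moving jaw's clamping face, 61 mm above the bench; the face looks along vise +y.
- crank (a joint): Crank angle, rad, 0 to 4.6, grows clockwise from above, pushes the jaw plate out 5 mm per rad. At 0 its arm points along vise +x, at pi/2 along vise -y. Stays where left. Turning takes 8 to 9 N at the knob when free, plus 0.1 N per N of clamping force. Firm is a clamping force of 35 to 75 N (aim for 55 N: 14 to 14.5 N at the knob); over 90 N crushes the bracket.
- crank_knob: Black upright crank knob: cylinder 16 mm in diameter, 46 mm tall, spins freely on its pin, 50 mm from the crank axis. Origin at its middle, 136 mm above the bench; its lower end is 2 mm above the crank arm.
- bracket: Thin-walled aluminium U-channel piece standing loose on the bed between the jaws, open side up: 60 mm long (its x, across the vise), 40 mm deep (its y, along the vise), 50 mm tall, walls 4 mm. Origin: centre of its underside.
- maintainer: Compact black battery maintainer, 70 x 120 x 45 mm, loose. Origin: centre of its underside. Leave alone.
- post_cleaner: Stainless battery post cleaner with twin brushes, 38 x 80 x 73 mm, loose. Origin: centre of its underside. Leave alone.
- pliers: Chrome pliers lying flat, 180 mm long (jaws to its +x), 14 mm thick, loose. Origin near the pivot, at the underside. Leave alone.
- tray: Translucent parts tray with four empty cells, 100 x 200 x 40 mm, loose. Origin: centre of its underside. Leave alone.
- fixed_face: Steel face of the fixed jaw, 100 mm wide, 56 mm tall. Origin: centre of its clamping face, 61 mm above the bench, at vise y = +120 mm. It is backed by rubber and yields 1 mm per 60 N.
- crank_axis (a point): Point on the crank's vertical turning axis, at knob height (136 mm above the bench), carried by the housing. The green housing below is 90 mm wide and 140 mm long, its top 80 mm above the bench.

How it is judged:
By the outcome, as a careful person would: the job done as asked, in the order asked, and still so for the second after the job is handed in, with the robot touching nothing.
It also fails if it takes over 69 s, if anything falls off the work surface, if the arm or the gripper's body presses on something with over 40 N, if the wrist force passes 120 N, or if a joint passes its speed limit or range.

## Working session

There is one attempt and no reset: what is moved stays moved. The work goes in short steps, Python scripts to look and compute and a tool call to move; the robot and the scene stay as the last step left them, time stands still between calls to the robot, and variables do not carry over. Pictures are saved under pics/ and viewed, and the job is handed in when it is done.

Besides the shell and the picture viewer there is one more tool, called after "Emit:" as name(argument=value, ...) on one line, values as JSON. send_rows: Moves the arm, as the interface text tells. Its arguments: {"type":"object","properties":{"series":{"type":"array","items":{"type":"object","properties":{"grip":{"type":"number"},"dx":{"type":"number"},"dy":{"type":"number"},"dz":{"type":"number"},"turn":{"type":"number"}}}},"force":{"type":"number"}},"required":["series"]}

```bash
mkdir -p pics; ls; cat > h.py <<'E'
import numpy as np, cv2
from plant import get_state, snapshot, finish_job, regions_of
def f_of(p): return 210/np.tan(np.radians(p["fov_y"])/2)
def save(p,n): cv2.imwrite("pics/"+n,cv2.cvtColor(p["img"],cv2.COLOR_RGB2BGR))
def K(p):
    f=f_of(p); return np.array([[f,0,p["cx"]],[0,f,p["cy"]],[0,0,1.]])
def rays(p,uv):
    uv=np.asarray(uv,float).reshape(-1,1,2)
    n=cv2.undistortPoints(uv,K(p),np.array([p["k1"],0,0,0,0.]))
    return n.reshape(-1,2)
def world(p,uv,d=None):
    uv=np.asarray(uv,float).reshape(-1,2); n=rays(p,uv)
    if d is None: d=p["depth"][uv[:,1].round().astype(int),uv[:,0].round().astype(int)]
    c=np.c_[n,np.ones(len(n))]*np.asarray(d)[:,None]
    return (c-p["t"])@p["R"]
def onplane(p,uv,z):
    n=rays(p,uv); d=np.c_[n,np.ones(len(n))]@p["R"]; o=-p["R"].T@p["t"]
    return o+d*((z-o[2])/d[:,2])[:,None]
def proj(p,X):
    c=np.asarray(X).reshape(-1,3)@p["R"].T+p["t"]; n=c[:,:2]/c[:,2:]
    r2=(n**2).sum(1,keepdims=True); n=n*(1+p["k1"]*r2); return n*f_of(p)+[p["cx"],p["cy"]]
E
python3 - <<'E'
from h import *
s=get_state(); print({k:np.round(v,3) for k,v in s.items()})
for n in("scene","top","wrist"):
    p=snapshot(n); save(p,n+"0.png"); print(n,p["fov_y"],p["k1"],p["t"],(-p["R"].T@p["t"]).round(3))
    for t in("vise","paddle","crank_knob","bracket","jaw_plate","fixed_face"):
        for r in regions_of(p,t)[:2]:
            m=r["pixels"]; v,u=np.nonzero(m); d=p["depth"][v,u]; ok=d>0
            if ok.sum()>0:
                X=world(p,np.c_[u,v][ok]); print(t,round(r["score"],2),r["extent"],np.median(X,0).round(3),X[:,2].max().round(3))
E
```

```text
pics
{'clock': np.float64(0.0), 'q': array([-1.074,  0.69 , -0.195,  1.566,  0.157,  0.903, -0.215]), 'qd': array([ 0.   , -0.   , -0.001, -0.001, -0.   ,  0.   , -0.   ]), 'joint_torque': array([-1.0000e-03, -5.2756e+01, -1.2670e+00, -1.5343e+01, -5.3000e-02,
        7.0000e-03,  0.0000e+00]), 'tool_pos': array([0.279, 0.559, 0.238]), 'eef_rot': array([ 0.229,  0.973, -0.001, -0.   ]), 'contact_force': array([ 0.178, -0.661, -0.53 ]), 'moment': array([-0.024,  0.002, -0.012]), 'opening': np.float64(0.999)}
scene 46.22443946441114 0.044257351935450766 [-0.36683265 -0.34704045  1.54442516] [ 1.098 -0.479  1.097]
vise 0.69 [210.1, 151.2, 359.8, 259.7] [0.565 0.013 0.068] 0.163
paddle 0.58 [245.1, 164.3, 272.1, 186.9] [0.469 0.02  0.084] 0.102
paddle 0.42 [362.2, 136.0, 441.2, 191.3] [0.647 0.394 0.017] 0.046
crank_knob 0.63 [245.0, 200.1, 250.4, 218.1] [ 0.56  -0.095  0.142] 0.163
bracket 0.74 [311.1, 175.0, 332.3, 198.9] [0.586 0.143 0.052] 0.084
jaw_plate 0.92 [281.4, 172.7, 306.5, 216.7] [0.574 0.051 0.088] 0.098
fixed_face 0.85 [321.4, 163.4, 343.7, 202.5] [0.61  0.159 0.082] 0.096
top 43.33393246794637 -0.082405337155877 [-0.02758677  0.60349306  1.35796245] [ 0.493 -0.02   1.402]
vise 0.59 [175.5, 185.9, 324.0, 280.4] [0.546 0.026 0.078] 0.164
paddle 0.61 [233.5, 210.8, 251.6, 251.6] [0.562 0.055 0.089] 0.097
paddle 0.59 [243.9, 256.5, 270.0, 282.7] [0.465 0.021 0.084] 0.104
bracket 0.79 [200.8, 214.6, 220.8, 237.8] [0.582 0.139 0.037] 0.086
bracket 0.5 [300.3, 225.6, 307.5, 236.5] [ 0.554 -0.092  0.159] 0.164
jaw_plate 0.66 [228.2, 211.2, 250.6, 253.5] [0.559 0.055 0.089] 0.097
fixed_face 0.66 [193.5, 204.2, 207.5, 239.1] [0.587 0.167 0.086] 0.096
wrist 67.53863795737847 -0.07024871366206528 [-0.62474045 -0.04480962  0.39123329] [0.203 0.596 0.385]
vise 0.59 [151.6, 386.3, 171.8, 403.5] [0.525 0.222 0.008] 0.337
```

View pics/scene0.png

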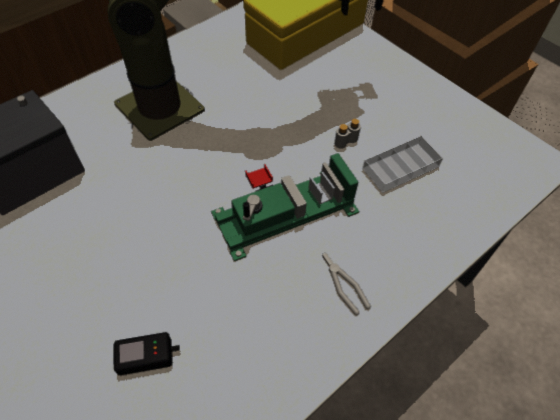

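View pics/top0.png

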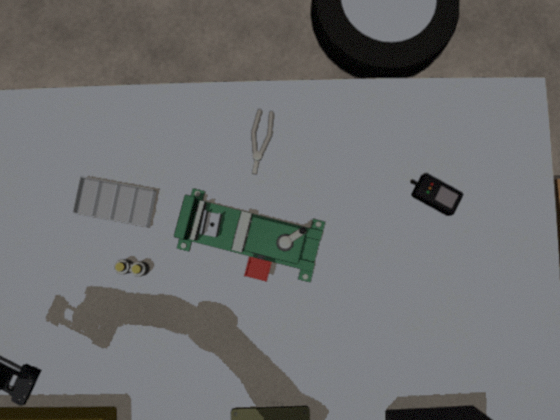

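```bash
python3 - <<'E'
from h import *
for n,box in(("top",(165,180,335,290)),("scene",(200,140,370,270))):
    p=snapshot(n); a,b,c,d=box
    im=cv2.resize(p["img"][b:d,a:c],None,fx=4.5,fy=4.5,interpolation=cv2.INTER_CUBIC)
    cv2.imwrite(f"pics/{n}z.png",im[:,:,::-1]); 
    np.save(f"/tmp/{n}.npy",p,allow_pickle=True)
E
```

```text
(no output)
```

View pics/topz.png

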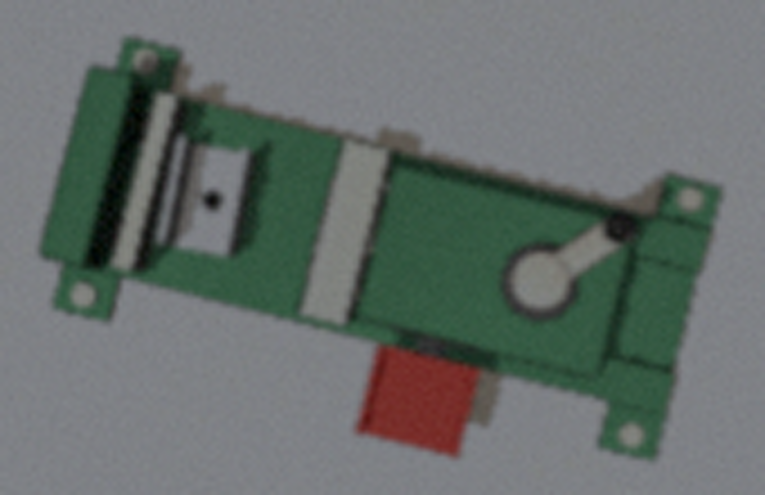

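View pics/scenez.png

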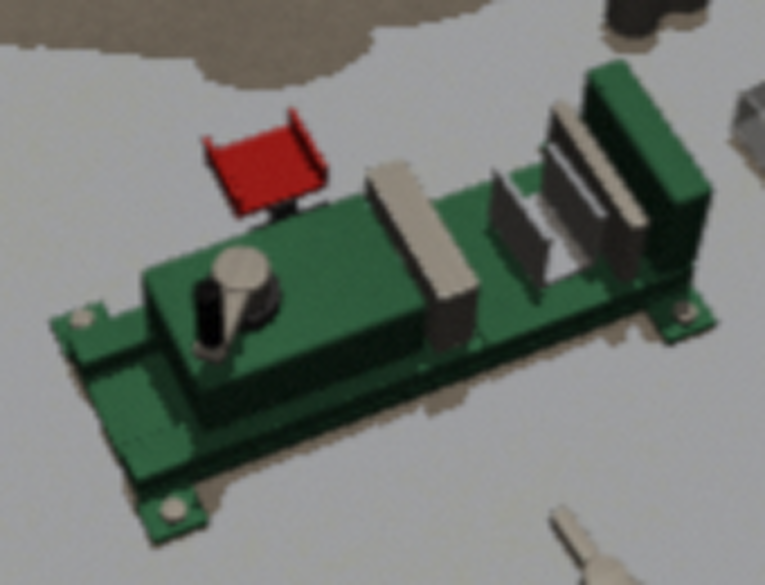

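The top view shows the vise with jaw plate at about (237,231), the knob at about (303,231), the red paddle at (258,268) and the bracket at (210,225). Next I move the wrist camera over the vise for a closer look.

Emit:
send_rows(series=[{"dx": -28, "dy": -16, "dz": -3, "grip": 0}, {"dx": -28, "dy": -16, "dz": -3, "grip": 0}, {"dx": -28, "dy": -16, "dz": -3, "grip": 0}, {"dx": -28, "dy": -16, "dz": -3, "grip": 0}, {"dx": -28, "dy": -16, "dz": -3, "grip": 0}, {"dx": -28, "dy": -16, "dz": -3, "grip": 0}, {"dx": -28, "dy": -16, "dz": -3, "grip": 0}, {"dx": -28, "dy": -16, "dz": -3, "grip": 0}, {"dx": -28, "dy": -16, "dz": -3, "grip": 0}, {"dx": -28, "dy": -16, "dz": -3, "grip": 0}, {"dx": -28, "dy": -16, "dz": -3, "grip": 0}, {"dx": -28, "dy": -16, "dz": -3, "grip": 0}, {"dx": -28, "dy": -16, "dz": -3, "grip": 0}, {"dx": -28, "dy": -16, "dz": -3, "grip": 0}, {"dx": -28, "dy": -16, "dz": -3, "grip": 0}, {"dx": -28, "dy": -16, "dz": -3, "grip": 0}, {"dx": -28, "dy": -16, "dz": -3, "grip": 0}, {"dx": -28, "dy": -16, "dz": -3, "grip": 0}, {"dx": -28, "dy": -16, "dz": -3, "grip": 0}, {"dx": -28, "dy": -16, "dz": -3, "grip": 0}])

```text
schema error: expected keys grip, dx, dy, dz, turn
```

```bash
python3 - <<'E'
from h import *
p=snapshot("wrist"); save(p,"w1.png"); np.save("/tmp/w1.npy",p,allow_pickle=True)
print((-p["R"].T@p["t"]).round(3), p["R"].round(2).tolist())
E
```

```text
[0.203 0.596 0.385] [[0.45, 0.9, 0.0], [0.85, -0.42, 0.32], [0.29, -0.14, -0.95]]
```

View pics/w1.png

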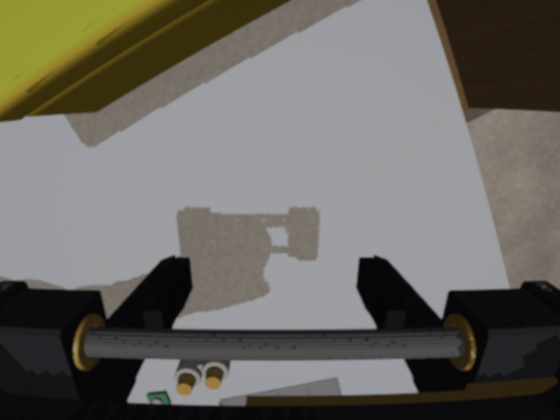

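Emit:
send_rows(series=[{"dx": -24, "dy": -20, "dz": -2, "turn": 0, "grip": 0}, {"dx": -24, "dy": -20, "dz": -2, "turn": 0, "grip": 0}, {"dx": -24, "dy": -20, "dz": -2, "turn": 0, "grip": 0}, {"dx": -24, "dy": -20, "dz": -2, "turn": 0, "grip": 0}, {"dx": -24, "dy": -20, "dz": -2, "turn": 0, "grip": 0}, {"dx": -24, "dy": -20, "dz": -2, "turn": 0, "grip": 0}, {"dx": -24, "dy": -20, "dz": -2, "turn": 0, "grip": 0}, {"dx": -24, "dy": -20, "dz": -2, "turn": 0, "grip": 0}, {"dx": -24, "dy": -20, "dz": -2, "turn": 0, "grip": 0}, {"dx": -24, "dy": -20, "dz": -2, "turn": 0, "grip": 0}, {"dx": -24, "dy": -20, "dz": -2, "turn": 0, "grip": 0}, {"dx": -24, "dy": -20, "dz": -2, "turn": 0, "grip": 0}, {"dx": -24, "dy": -20, "dz": -2, "turn": 0, "grip": 0}, {"dx": -24, "dy": -20, "dz": -2, "turn": 0, "grip": 0}, {"dx": -24, "dy": -20, "dz": -2, "turn": 0, "grip": 0}, {"dx": -24, "dy": -20, "dz": -2, "turn": 0, "grip": 0}, {"dx": -24, "dy": -20, "dz": -2, "turn": 0, "grip": 0}, {"dx": 0, "dy": 0, "dz": 0, "turn": -0.11, "grip": 0}, {"dx": 0, "dy": 0, "dz": 0, "turn": -0.11, "grip": 0}, {"dx": 0, "dy": 0, "dz": 0, "turn": 0, "grip": 0}])

```text
clock: 3.2
tool_pos: [0.4924, 0.0726, 0.2728]
eef_rot: [0.121, 0.993, 0.0, 0.0]
contact_force: [-0.8, -0.4, -0.3]
opening: 0.005
```

```bash
python3 - <<'E'
from h import *
p=snapshot("wrist"); save(p,"w2.png"); np.save("/tmp/w1.npy",p,allow_pickle=True)
print((-p["R"].T@p["t"]).round(3), p["R"].round(2).tolist())
E
```

```text
[0.41  0.092 0.419] [[0.24, 0.97, 0.0], [0.92, -0.23, 0.32], [0.31, -0.08, -0.95]]
```

View pics/w2.png

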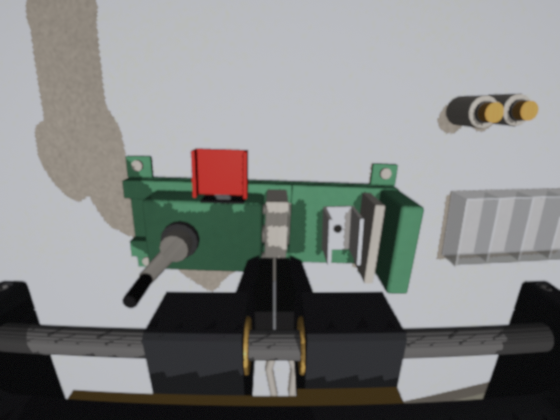

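```bash
python3 - <<'E'
from h import *
p=np.load("/tmp/w1.npy",allow_pickle=True).item()
im=p["img"]
for n,(a,b,c,d) in {"z1":(110,140,260,310),"z2":(230,170,430,300)}.items():
    s=4 if n=="z2" else 3.5
    cv2.imwrite(f"pics/{n}.png",cv2.resize(im[b:d,a:c],None,fx=s,fy=s,interpolation=cv2.INTER_CUBIC)[:,:,::-1])
E
```

```text
(no output)
```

View pics/z1.png

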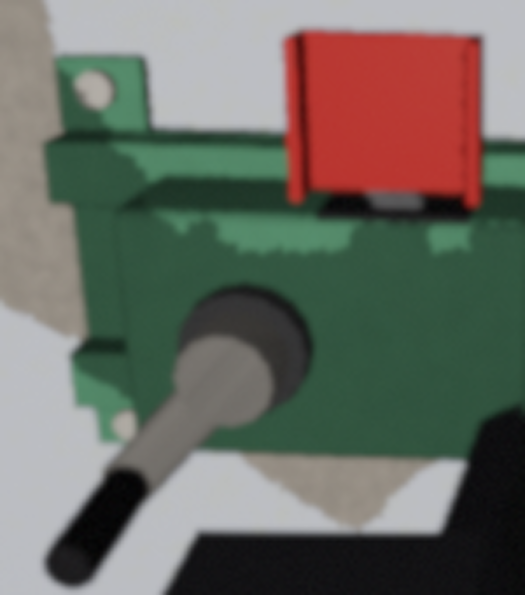

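View pics/z2.png

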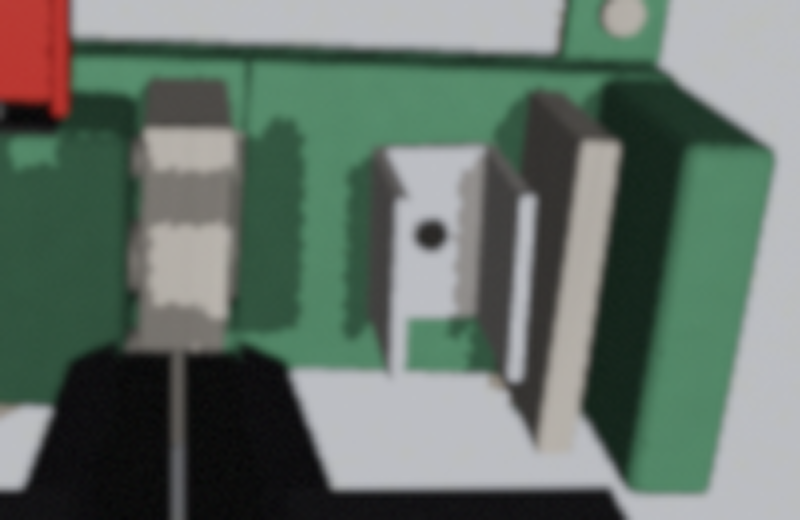

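```bash
cat > meas.py <<'E'
from h import *
p=np.load("/tmp/w1.npy",allow_pickle=True).item()
z1=lambda a:np.array(a)/3.5+[110,140]
z2=lambda a:np.array(a)/4+[230,170]
vy=np.array([np.sin(.243),np.cos(.243)]);vx=np.array([vy[1],-vy[0]])
def show(n,pts,z):
    X=onplane(p,pts,z)
    D=world(p,pts)
    print(n); 
    for x,d in zip(X,D): print("   plane",x.round(4),"v",(x[:2]@vx).round(4),(x[:2]@vy).round(4),"depth",d.round(3))
    return X
show("rimtops",z1([(289,40),(294,200),(479,40),(479,205)]),.097)
show("faceinner",z1([(310,40),(312,190),(460,40),(465,190)]),.083)
show("knobtop",z1([(72,562)]),.159)
show("hub",z1([(225,380)]),.111)
J=show("jaw top",z2([(145,128),(237,128),(228,340),(128,345)]),.089)
F=show("fixedtop",z2([(580,143),(541,448),(620,143),(573,448)]),.089)
B=show("brk",z2([(393,205),(391,370),(520,197),(508,378),(537,197),(522,378)]),.080)
show("fixedjaw block",z2([(688,150),(772,150),(632,490),(707,490)]),.105)
show("bolts",z1([(97,92)]),.012); show("b2",z2([(624,15)]),.012)
E
python3 meas.py
```

```text
rimtops
   plane [0.4344 0.0007 0.097 ] v 0.4215 0.1052 depth [0.434 0.001 0.097]
   plane [ 0.4813 -0.0133  0.097 ] v 0.4704 0.1029 depth [ 0.488 -0.024  0.065]
   plane [0.4481 0.0548 0.097 ] v 0.4217 0.161 depth [0.449 0.054 0.088]
   plane [0.4965 0.0414 0.097 ] v 0.472 0.1597 depth [0.505 0.037 0.067]
faceinner
   plane [0.4371 0.003  0.083 ] v 0.4235 0.108 depth [0.437 0.003 0.083]
   plane [ 0.4826 -0.0113  0.083 ] v 0.4712 0.1052 depth [ 0.489 -0.021  0.052]
   plane [0.4483 0.0475 0.083 ] v 0.4237 0.154 depth [0.448 0.048 0.083]
   plane [0.4944 0.0362 0.083 ] v 0.4712 0.1541 depth [0.494 0.036 0.084]
knobtop
   plane [ 0.5537 -0.0897  0.159 ] v 0.559 0.0462 depth [ 0.553 -0.089  0.161]
hub
   plane [ 0.5285 -0.0486  0.111 ] v 0.5246 0.08 depth [ 0.528 -0.048  0.112]
jaw top
   plane [0.5076 0.0598 0.089 ] v 0.4783 0.1802 depth [0.508 0.06  0.089]
   plane [0.5137 0.0844 0.089 ] v 0.4783 0.2056 depth [0.532 0.083 0.03 ]
   plane [0.5763 0.0673 0.089 ] v 0.5432 0.204 depth [0.607 0.063 0.029]
   plane [0.5709 0.0385 0.089 ] v 0.5448 0.1748 depth [0.582 0.035 0.067]
fixedtop
 
[... 507 characters left out ...]
59 0.081]
   plane [0.6144 0.1468 0.08  ] v 0.561 0.2903 depth [0.613 0.147 0.082]
   plane [0.5578 0.1641 0.08  ] v 0.502 0.2935 depth [0.568 0.169 0.057]
   plane [0.6154 0.151  0.08  ] v 0.561 0.2947 depth [0.623 0.153 0.067]
fixedjaw block
   plane [0.5435 0.2005 0.105 ] v 0.4793 0.3254 depth [0.544 0.201 0.104]
   plane [0.5491 0.223  0.105 ] v 0.4793 0.3485 depth [0.549 0.223 0.106]
   plane [0.6456 0.1732 0.105 ] v 0.585 0.3234 depth [0.645 0.173 0.106]
   plane [0.6515 0.1952 0.105 ] v 0.5854 0.3462 depth [0.732 0.23  0.   ]
bolts
   plane [ 0.4412 -0.101   0.012 ] v 0.4526 0.0081 depth [ 0.441 -0.1    0.014]
b2
   plane [0.5304 0.2167 0.012 ] v 0.4627 0.338 depth [0.53  0.216 0.013]
```

```bash
cat > meas2.py <<'E'
from h import *
pt=np.load("/tmp/top.npy",allow_pickle=True).item(); ps=np.load("/tmp/scene.npy",allow_pickle=True).item()
zt=lambda a:np.array(a)/4.5+[165,180]; zs=lambda a:np.array(a)/4.5+[200,140]
b=onplane(pt,zt([(145,62),(690,198),(83,295),(630,435)]),.013); print(b.round(4))
for i,j in((1,0),(3,2)): d=b[i]-b[j]; print("yaw y",np.arctan2(-d[0],-d[1]))
for i,j in((2,0),(3,1)): d=b[j]-b[i]; print("yaw x",np.arctan2(-d[1],d[0]))
print("center",b.mean(0).round(4))
th=.262; vy=np.array([np.sin(th),np.cos(th)]);vx=np.array([vy[1],-vy[0]]); O=b.mean(0)[:2]
def sh(n,p,pts,z):
    for x in onplane(p,pts,z): print(n,x.round(4),"vise",((x[:2]-O)@vx).round(4),((x[:2]-O)@vy).round(4))
import meas
m=lambda n,pts,z: sh("wr "+n,meas.p,pts,z)
m("rimtop",meas.z1([(289,40),(479,40),(479,205)]),.097)
sh("top rim",pt,zt([(377,345),(478,368),(460,457),(357,432)]),.092)
m("knob",meas.z1([(72,562)]),.159); sh("top knob",pt,zt([(620,228)]),.159); sh("scn knob",ps,zs([(209,287)]),.159)
m("hub",meas.z1([(225,380)]),.111); sh("top hub",pt,zt([(540,280)]),.111)
m("jaw",meas.z2([(237,128),(228,340)]),.089); sh("top jaw",pt,zt([(345,142),(302,315)]),.089);sh("scn jaw",ps,zs([(405,163),(476,285)]),.089)
m("fixed",meas.z2([(580,143),(541,448)]),.089)
sh("top fixed",pt,zt([(178,97),(133,270)]),.089)
m("brkL",meas.z2([(393,205),(391,370)]),.080);m("brkR",meas.z2([(537,197),(522,378)]),.080)
sh("top brk",pt,zt([(250,150),(232,253),(187,140),(160,240)]),.080)
E
python3 meas2.py|grep -v '^  '|grep -E "^(\[|yaw|cen|top|wr|scn| \[)"
```

```text
[[ 0.6647  0.1761  0.013 ]
 [ 0.5761 -0.1416  0.013 ]
 [ 0.5289  0.2145  0.013 ]
 [ 0.439  -0.1021  0.013 ]]
yaw y 0.27213890394966866
yaw y 0.27685076581274604
yaw x 0.27537915676621605
yaw x 0.28040690018737024
center [0.5522 0.0367 0.013 ]
wr rimtop [0.4344 0.0007 0.097 ] vise -0.1044 -0.0653
wr rimtop [0.4481 0.0548 0.097 ] vise -0.1052 -0.0095
wr rimtop [0.4965 0.0414 0.097 ] vise -0.055 -0.0099
top rim [0.4952 0.04   0.092 ] vise -0.0559 -0.0116
top rim [ 0.4811 -0.0151  0.092 ] vise -0.0553 -0.0685
top rim [ 0.4327 -0.004   0.092 ] vise -0.1048 -0.0702
top rim [0.4479 0.0521 0.092 ] vise -0.1047 -0.0122
wr knob [ 0.5537 -0.0897  0.159 ] vise 0.0342 -0.1217
top knob [ 0.5526 -0.0916  0.159 ] vise 0.0336 -0.1239
scn knob [ 0.5565 -0.0898  0.159 ] vise 0.0369 -0.1211
wr hub [ 0.5285 -0.0486  0.111 ] vise -0.0008 -0.0886
top hub [ 0.5279 -0.0501  0.111 ] vise -0.001 -0.0901
wr jaw [0.5137 0.0844 0.089 ] vise -0.0495 0.0361
wr jaw [0.5763 0.0673 0.089 ] vise 0.0154 0.0358
top jaw [0.6077 0.0552 0.089 ] vise 0.0489 0.0322
top jaw [0.5128 0.081  0.089 ] vise -0.0495 0.0326
scn jaw [0.5201 0.0815 0.089 ] vise -0.0426 0.0349
scn jaw [0.6107 0.0545 0.089 ] vise 0.0519 0.0323
wr fixed [0.5409 0.1764 0.089 ] vise -0.0471 0.1319
wr fixed [0.6354 0.1516 0.089 ] vise 0.0506 0.1325
top fixed [0.6353 0.1473 0.089 ] vise 0.0516 0.1283
top fixed [0.54   0.1738 0.089 ] vise -0.0472 0.1292
wr brkL [0.5501 0.1229 0.08  ] vise -0.0243 0.0827
wr brkL [0.6028 0.1124 0.08  ] vise 0.0293 0.0862
wr brkR [0.5578 0.1641 0.08  ] vise -0.0275 0.1245
wr brkR [0.6154 0.151  0.08  ] vise 0.0315 0.1268
top brk [0.6055 0.1088 0.08  ] vise 0.0328 0.0834
top brk [0.5483 0.1199 0.08  ] vise -0.0253 0.0793
top brk [0.612  0.1438 0.08  ] vise 0.0301 0.1189
top brk [0.5566 0.1598 0.08  ] vise -0.0276 0.12
```

Emit:
send_rows(series=[{"dx": 0, "dy": 0, "dz": 0, "turn": 0.023, "grip": 0}, {"dx": 3, "dy": -14, "dz": 20, "turn": 0, "grip": 0}, {"dx": 3, "dy": -13, "dz": 30, "turn": 0, "grip": 0}, {"dx": 4, "dy": -13, "dz": 30, "turn": 0, "grip": 0}, {"dx": 3, "dy": -13, "dz": 30, "turn": 0, "grip": 0}, {"dx": 0, "dy": 0, "dz": 30, "turn": 0, "grip": 0}, {"dx": 0, "dy": 0, "dz": 25, "turn": 0, "grip": 0}, {"dx": 0, "dy": 0, "dz": 0, "turn": 0, "grip": 0}, {"dx": 0, "dy": 0, "dz": 0, "turn": 0, "grip": 0}])

```text
clock: 4.15
tool_pos: [0.4659, 0.0255, 0.108]
eef_rot: [0.133, 0.991, -0.0, -0.0]
contact_force: [0.1, 0.2, -0.5]
opening: 0.004
```

```bash
cat > look.py <<'E'
import sys
from h import *
n,name=sys.argv[1:3]
p=snapshot(n); save(p,name); np.save("/tmp/last.npy",p,allow_pickle=True)
s=get_state(); print(np.round(s["tool_pos"],4),np.round(s["eef_rot"],4),np.round(s["contact_force"],2),s["clock"])
if len(sys.argv)>3:
    a,b,c,d=map(int,sys.argv[3:7]); 
    f=min(800/(c-a),600/(d-b))
    cv2.imwrite("pics/"+name,cv2.resize(p["img"][b:d,a:c],None,fx=f,fy=f,interpolation=cv2.INTER_CUBIC)[:,:,::-1]); print("scale",f)
E
python3 look.py wrist w3.png
```

```text
[0.4665 0.0255 0.1086] [1.327e-01 9.912e-01 1.000e-04 6.000e-04] [ 0.57 -0.66  0.21] 4.2
```

View pics/w3.png

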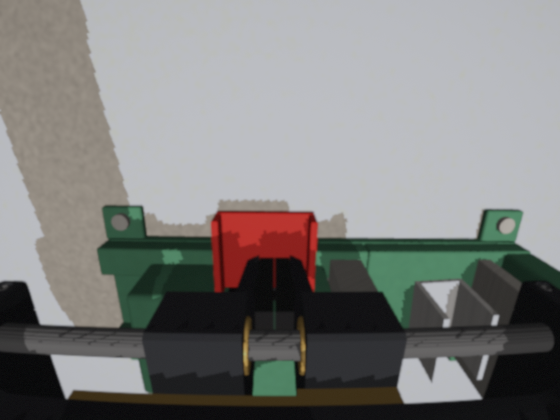

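The fingertips at (275,260) sit between the paddle rims at columns 218 and 313. I'll press down now.

Emit:
send_rows(series=[{"dx": 0, "dy": 0, "dz": 12, "turn": 0, "grip": 0}, {"dx": 0, "dy": 0, "dz": 10, "turn": 0, "grip": 0}, {"dx": 0, "dy": 0, "dz": 5, "turn": 0, "grip": 0}, {"dx": 0, "dy": 0, "dz": 4, "turn": 0, "grip": 0}, {"dx": 0, "dy": 0, "dz": 0, "turn": 0, "grip": 0}, {"dx": 0, "dy": 0, "dz": 0, "turn": 0, "grip": 0}])

```text
clock: 4.8
tool_pos: [0.465, 0.0256, 0.077]
eef_rot: [0.132, 0.991, 0.0, -0.001]
contact_force: [-4.5, 3.0, 5.0]
opening: 0.005
```

Emit:
send_rows(series=[{"dx": 0, "dy": 0, "dz": 5, "turn": 0, "grip": 0}, {"dx": 0, "dy": 0, "dz": 4, "turn": 0, "grip": 0}, {"dx": 0, "dy": 0, "dz": 0, "turn": 0, "grip": 0}, {"dx": 0, "dy": 0, "dz": 0, "turn": 0, "grip": 0}])

```text
clock: 5.2
tool_pos: [0.4644, 0.0256, 0.0679]
eef_rot: [0.132, 0.991, -0.0, -0.001]
contact_force: [-5.5, 2.4, 5.9]
opening: 0.004
```

Emit:
send_rows(series=[{"dx": 0, "dy": 0, "dz": 2, "turn": 0, "grip": 0}, {"dx": 0, "dy": 0, "dz": 0, "turn": 0, "grip": 0}])

```text
clock: 5.4
tool_pos: [0.4644, 0.0257, 0.0669]
eef_rot: [0.132, 0.991, -0.0, -0.001]
contact_force: [-7.3, 3.1, 19.3]
opening: 0.004
```

Emit:
send_rows(series=[{"dx": 0, "dy": 3, "dz": -0.5, "turn": 0, "grip": 0}, {"dx": 0, "dy": 4, "dz": 0, "turn": 0, "grip": 0}, {"dx": 0, "dy": 4, "dz": 0, "turn": 0, "grip": 0}, {"dx": 0, "dy": 4, "dz": 0, "turn": 0, "grip": 0}, {"dx": 0, "dy": 4, "dz": 0, "turn": 0, "grip": 0}, {"dx": 0, "dy": 4, "dz": 0, "turn": 0, "grip": 0}, {"dx": 0, "dy": 0, "dz": 0, "turn": 0, "grip": 0}])

```text
clock: 6.1
tool_pos: [0.4703, 0.0467, 0.0672]
eef_rot: [0.133, 0.991, -0.001, -0.001]
contact_force: [-6.3, 1.2, 13.6]
opening: 0.001
```

```bash
python3 look.py wrist w4.png; python3 look.py top t4.png 165 180 335 290
```

```text
[0.4703 0.0467 0.0672] [ 1.326e-01  9.912e-01 -9.000e-04 -1.000e-03] [-5.47  0.12 12.98] 6.15
[0.4703 0.0466 0.0672] [ 1.326e-01  9.912e-01 -9.000e-04 -1.000e-03] [-6.25  0.94 13.63] 6.2
scale 4.705882352941177
```

View pics/w4.png

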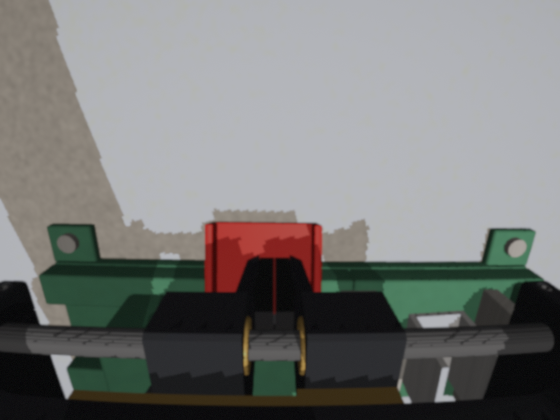

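View pics/t4.png

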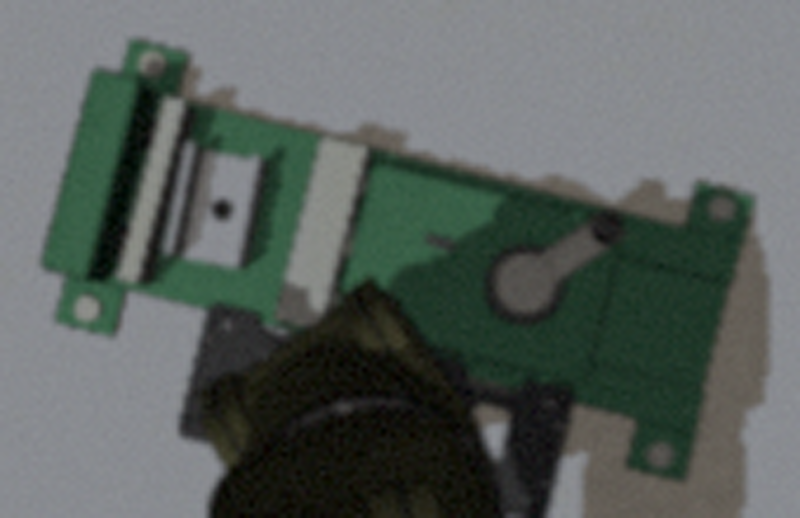

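```bash
cat > gap.py <<'E'
from h import *
import sys, json
# gap top view: jaw pts, brk pts in zoomed coordinates
p=np.load("/tmp/last.npy",allow_pickle=True).item()
th=.268; O=np.array([.5522,.0367]); vy=np.array([np.sin(th),np.cos(th)]);vx=np.array([vy[1],-vy[0]])
f,a,b=json.loads(sys.argv[1])
for pt,z in json.loads(sys.argv[2]):
    x=onplane(p,np.array([pt])/f+[a,b],z)[0]; print(pt,z,x.round(4),((x[:2]-O)@vx).round(4),((x[:2]-O)@vy).round(4))
E
python3 gap.py '[4.7059,165,180]' '[[[316,137],0.089],[[280,300],0.089],[[264,157],0.08],[[244,265],0.08],[[200,145],0.08],[[165,250],0.08],[[603,230],0.159],[[525,285],0.111]]'
```

```text
[316, 137] 0.089 [0.6145 0.0788 0.089 ] 0.0489 0.0571
[280, 300] 0.089 [0.5288 0.0996 0.089 ] -0.0392 0.0544
[264, 157] 0.08 [0.6054 0.1074 0.08  ] 0.0326 0.0823
[244, 265] 0.08 [0.5481 0.1191 0.08  ] -0.0258 0.0784
[200, 145] 0.08 [0.6127 0.1414 0.08  ] 0.0306 0.117
[165, 250] 0.08 [0.5572 0.161  0.08  ] -0.0281 0.1212
[603, 230] 0.159 [ 0.5574 -0.069   0.159 ] 0.0331 -0.1006
[525, 285] 0.111 [ 0.5325 -0.0296  0.111 ] -0.0014 -0.0691
```

Emit:
send_rows(series=[{"dx": 0, "dy": 4, "dz": 0, "turn": 0, "grip": 0}, {"dx": 0, "dy": 4, "dz": 0, "turn": 0, "grip": 0}, {"dx": 0, "dy": 4, "dz": 0, "turn": 0, "grip": 0}, {"dx": 0, "dy": 4, "dz": 0, "turn": 0, "grip": 0}, {"dx": 0, "dy": 4, "dz": 0, "turn": 0, "grip": 0}, {"dx": 0, "dy": 2, "dz": 0, "turn": 0, "grip": 0}, {"dx": 0, "dy": 0, "dz": 0, "turn": 0, "grip": 0}])

```text
clock: 6.9
tool_pos: [0.4762, 0.0677, 0.0672]
eef_rot: [0.133, 0.991, -0.001, -0.001]
contact_force: [-5.8, 0.4, 13.5]
opening: 0.003
```

```bash
python3 look.py wrist w5.png; python3 look.py top t5.png 165 180 335 290
```

```text
[0.4762 0.0677 0.0672] [ 1.327e-01  9.912e-01 -1.000e-03 -9.000e-04] [-5.74  0.31 12.08] 6.95
[0.4763 0.0677 0.0672] [ 1.328e-01  9.911e-01 -1.000e-03 -9.000e-04] [-5.94  0.03 12.47] 7.0
scale 4.705882352941177
```

View pics/t5.png

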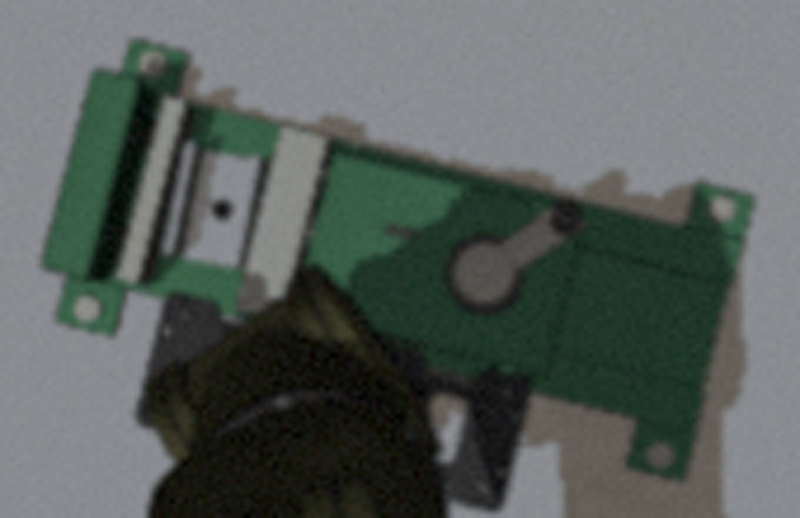

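View pics/w5.png

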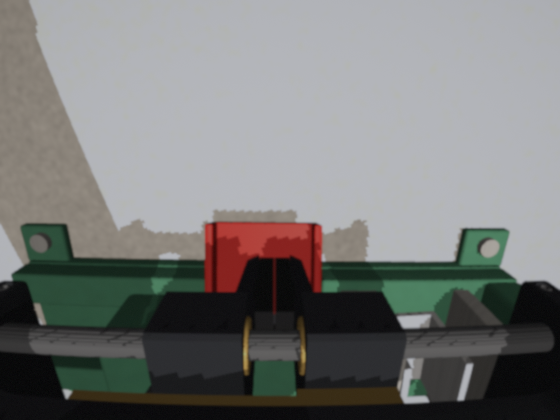

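Emit:
send_rows(series=[{"dx": 0, "dy": 1, "dz": 0, "turn": 0, "grip": 0}, {"dx": 0, "dy": 1, "dz": 0, "turn": 0, "grip": 0}, {"dx": 0, "dy": 0, "dz": 0, "turn": 0, "grip": 0}])

```text
clock: 7.3
tool_pos: [0.4766, 0.0691, 0.0672]
eef_rot: [0.133, 0.991, -0.001, -0.001]
contact_force: [-5.9, -1.0, 13.0]
opening: 0.003
```

```bash
python3 look.py top t6.png 180 190 260 250;python3 look.py scene s6.png 260 150 360 225
```

```text
[0.4766 0.069  0.0672] [ 0.1331  0.9911 -0.0014 -0.0011] [-5.33 -2.16 12.31] 7.35
scale 10.0
[0.4766 0.069  0.0672] [ 0.1331  0.9911 -0.0014 -0.0011] [-5.03 -2.48 13.53] 7.4
scale 8.0
```

View pics/t6.png

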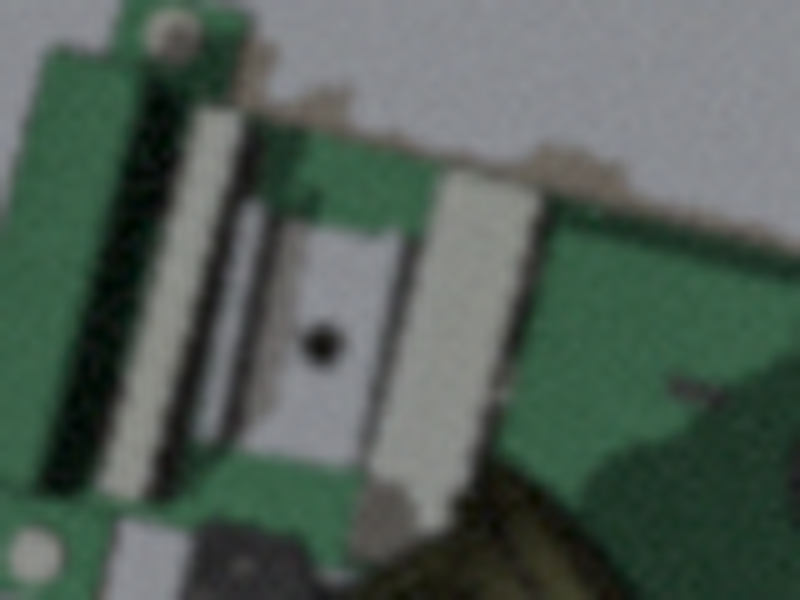

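View pics/s6.png

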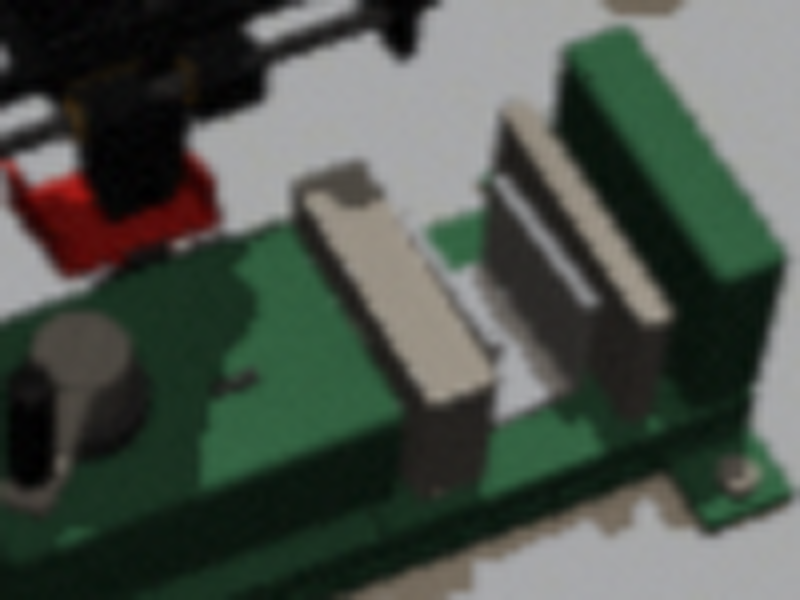

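The jaw now touches the bracket: the sideways force rose and the pictures show no gap. I'll let the lever up.

Emit:
send_rows(series=[{"dx": 0, "dy": 0, "dz": -4, "turn": 0, "grip": 0}, {"dx": 0, "dy": 0, "dz": -5, "turn": 0, "grip": 0}, {"dx": 0, "dy": 0, "dz": -5, "turn": 0, "grip": 0}, {"dx": 0, "dy": 0, "dz": -6, "turn": 0, "grip": 0}, {"dx": 0, "dy": -2, "dz": -15, "turn": 0, "grip": 0}, {"dx": 0, "dy": 0, "dz": -30, "turn": 0, "grip": 0}, {"dx": 0, "dy": 0, "dz": -40, "turn": 0, "grip": 0}, {"dx": 0, "dy": 0, "dz": -40, "turn": 0, "grip": 0}, {"dx": 0, "dy": 0, "dz": -40, "turn": 0, "grip": 0.5}, {"dx": 0, "dy": 0, "dz": 0, "turn": 0, "grip": 0.5}, {"dx": 0, "dy": 0, "dz": 0, "turn": 0, "grip": 0.5}])

```text
clock: 8.5
tool_pos: [0.4786, 0.0688, 0.2522]
eef_rot: [0.133, 0.991, 0.001, 0.002]
contact_force: [0.1, -0.6, -0.8]
opening: 0.251
```

```bash
python3 look.py wrist w7.png
```

```text
[0.4777 0.0686 0.2511] [1.325e-01 9.912e-01 1.000e-04 2.000e-04] [0.56 0.51 0.06] 8.55
```

View pics/w7.png

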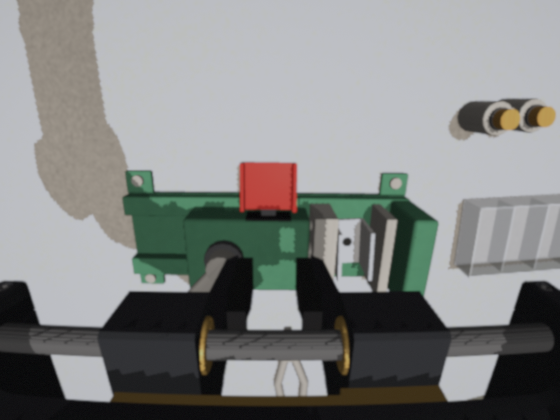

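Emit:
send_rows(series=[{"dx": 25, "dy": -5, "dz": 0, "turn": 0, "grip": 0.5}, {"dx": 30, "dy": -5, "dz": 0, "turn": 0, "grip": 0.5}, {"dx": 20, "dy": 0, "dz": 0, "turn": 0, "grip": 0.5}, {"dx": 0, "dy": 0, "dz": 0, "turn": 0, "grip": 0.5}, {"dx": 0, "dy": 0, "dz": 0, "turn": 0, "grip": 0.5}])

```text
clock: 9.05
tool_pos: [0.4029, 0.0786, 0.2505]
eef_rot: [0.132, 0.991, -0.0, -0.0]
contact_force: [-0.0, -0.1, -0.4]
opening: 0.499
```

```bash
python3 look.py wrist w8.png 120 140 300 290; cp /tmp/last.npy /tmp/w8.npy; python3 look.py top t8.png 200 180 320 270; cp /tmp/last.npy /tmp/t8.npy;python3 look.py scene s8.png 220 150 320 225;  cp /tmp/last.npy /tmp/s8.npy
python3 - <<'E'
from h import *
for k in "wts":
    p=np.load(f"/tmp/{k}8.npy",allow_pickle=True).item()
    try:
        for r in regions_of(p,"crank_knob")[:2]:
            v,u=np.nonzero(r["pixels"]); X=world(p,np.c_[u,v]); t=X[X[:,2]>.15]
            print(k,round(r["score"],2),r["extent"],len(t),t.mean(0).round(4) if len(t) else "")
    except Exception as e: print(e)
E
```

```text
[0.4035 0.0787 0.2507] [ 1.326e-01  9.912e-01  1.000e-04 -1.000e-04] [1.05 0.01 0.67] 9.1
scale 4.0
[0.4038 0.0786 0.2508] [1.328e-01 9.911e-01 1.000e-04 0.000e+00] [ 0.47  0.68 -0.33] 9.15
scale 6.666666666666667
[0.4038 0.0786 0.2508] [1.329e-01 9.911e-01 2.000e-04 1.000e-04] [-0.01 -0.04 -0.59] 9.2
scale 8.0
w 0.6 [456.5, 242.6, 560.0, 320.7] 32 [0.3327 0.1103 0.3848]
w 0.55 [195.4, 360.4, 215.5, 396.2] 189 [ 0.5399 -0.0313  0.1796]
t 0.17 [114.8, 260.5, 149.0, 276.6] 0 
s 0.47 [258.8, 161.8, 287.9, 183.1] 2 [ 1.0983 -0.4795  1.0974]
```

View pics/w8.png

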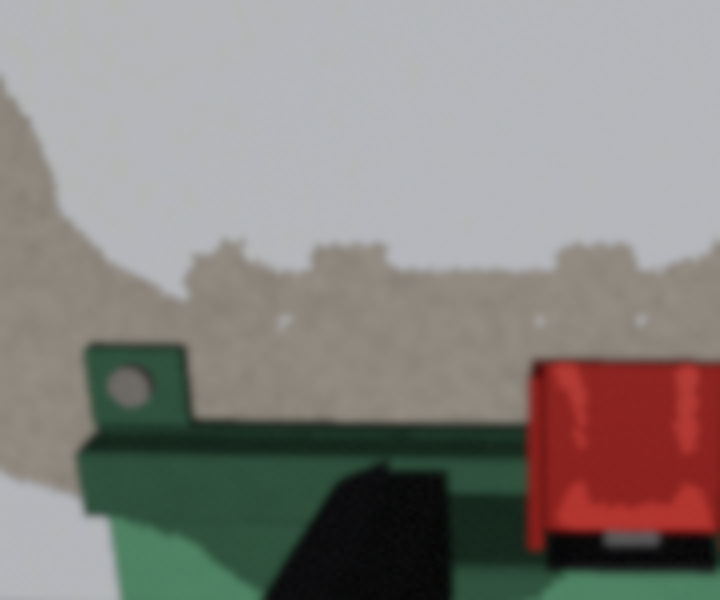

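View pics/t8.png

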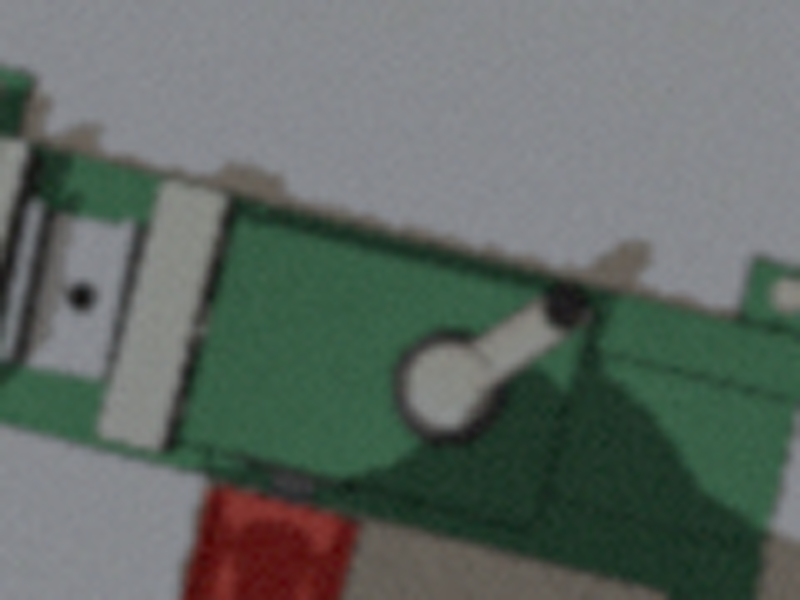

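View pics/s8.png

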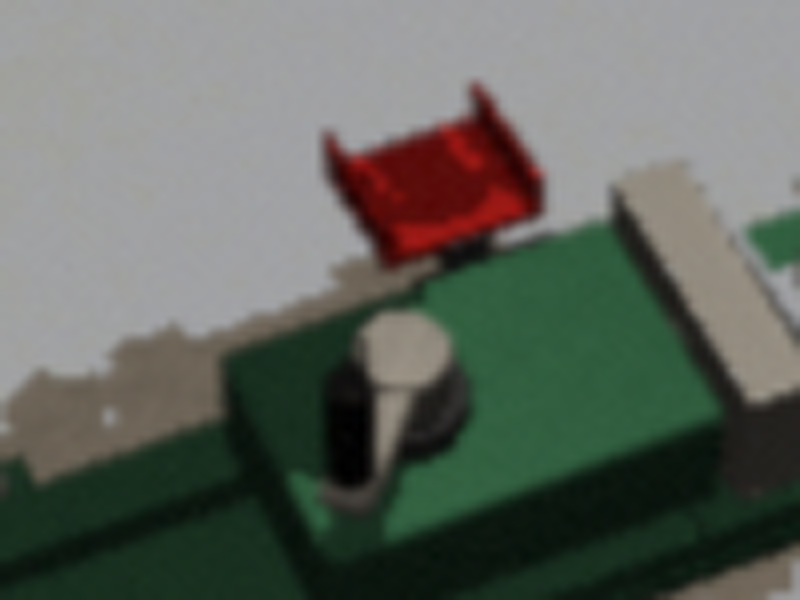

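```bash
cp /tmp/t8.npy /tmp/last.npy; python3 gap.py '[6.6667,200,180]' '[[[567,303],0.159],[[446,388],0.111],[[160,180],0.089],[[100,430],0.089]]'; cp /tmp/s8.npy /tmp/last.npy; python3 gap.py '[8,220,150]' '[[[347,380],0.159],[[403,350],0.111]]'
```

```text
[567, 303] 0.159 [ 0.566  -0.0502  0.159 ] 0.0364 -0.0801
[446, 388] 0.111 [ 0.5389 -0.0062  0.111 ] -0.0015 -0.0449
[160, 180] 0.089 [0.6203 0.099  0.089 ] 0.0492 0.0781
[100, 430] 0.089 [0.5275 0.1232 0.089 ] -0.0467 0.0768
[347, 380] 0.159 [ 0.5679 -0.0479  0.159 ] 0.0375 -0.0775
[403, 350] 0.111 [ 0.5431 -0.0051  0.111 ] 0.0023 -0.0427
```

Emit:
send_rows(series=[{"dx": -30, "dy": -12, "dz": 0, "turn": 0, "grip": 0.5}, {"dx": -40, "dy": -17, "dz": 0, "turn": 0, "grip": 0.5}, {"dx": -40, "dy": -17, "dz": 0, "turn": 0, "grip": 0.5}, {"dx": -40, "dy": -17, "dz": 0, "turn": 0, "grip": 0.5}, {"dx": -40, "dy": -17, "dz": 15, "turn": 0, "grip": 0.5}, {"dx": 0, "dy": 0, "dz": 25, "turn": 0, "grip": 0.5}, {"dx": 0, "dy": 0, "dz": 30, "turn": 0, "grip": 0.5}, {"dx": 0, "dy": 0, "dz": 10, "turn": 0, "grip": 0.5}, {"dx": 0, "dy": 0, "dz": 0, "turn": 0, "grip": 0.5}, {"dx": 0, "dy": 0, "dz": 0, "turn": 0, "grip": 0.5}])

```text
clock: 10.35
tool_pos: [0.5656, -0.0482, 0.1721]
eef_rot: [0.132, 0.991, 0.0, 0.001]
contact_force: [1.2, -0.8, -0.8]
opening: 0.501
```

```bash
python3 look.py wrist w9.png;python3 look.py scene s9.png 210 130 330 220
```

```text
[ 0.5659 -0.0482  0.1725] [1.323e-01 9.912e-01 2.000e-04 1.200e-03] [-0.71  0.3  -0.78] 10.4
[ 0.566  -0.0482  0.1727] [1.324e-01 9.912e-01 2.000e-04 1.300e-03] [0.18 0.37 0.87] 10.45
scale 6.666666666666667
```

View pics/w9.png

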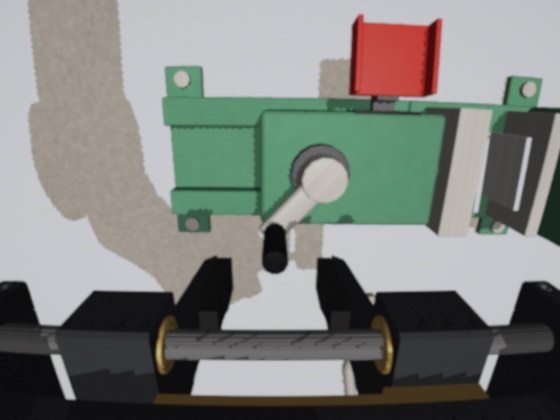

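View pics/s9.png

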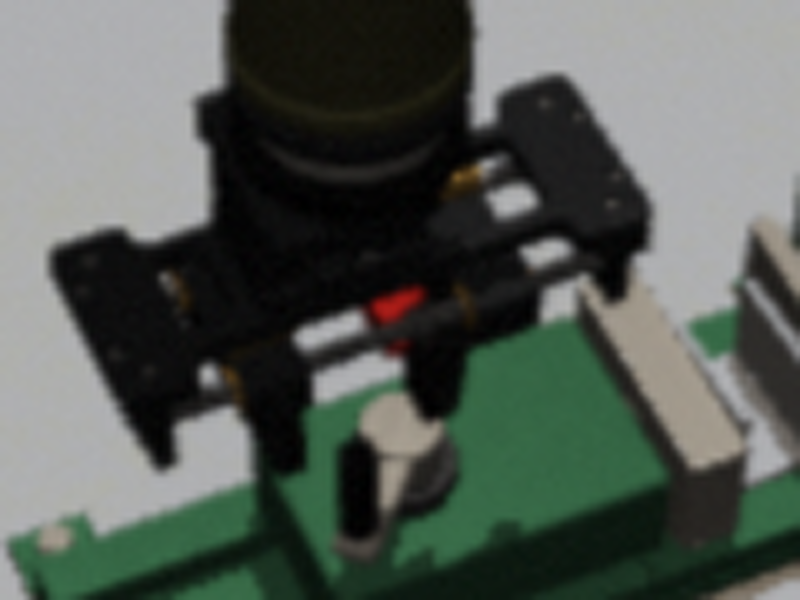

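```bash
python3 look.py wrist w10.png >/dev/null; python3 gap.py '[1,0,0]' '[[[275,262],0.159],[[274,230],0.113],[[325,181],0.111]]'; python3 -c "
from h import *
p=np.load('/tmp/last.npy',allow_pickle=True).item(); print(proj(p,[get_state()['tool_pos']]), p['depth'][262,275])"
```

```text
[275, 262] 0.159 [ 0.5669 -0.0483  0.159 ] 0.0367 -0.0781
[274, 230] 0.113 [ 0.566  -0.0486  0.113 ] 0.0359 -0.0786
[325, 181] 0.111 [ 0.5412 -0.0059  0.111 ] 0.0007 -0.044
[[274.74270565 272.68582569]] 0.17857856
```

Emit:
send_rows(series=[{"dx": -0.5, "dy": 0, "dz": 25, "turn": 0, "grip": 0.5}, {"dx": 0, "dy": 0, "dz": 20, "turn": 0, "grip": 0.5}, {"dx": 0, "dy": 0, "dz": 8, "turn": 0, "grip": 0.5}, {"dx": 0, "dy": 0, "dz": 0, "turn": 0, "grip": 0.5}])

```text
clock: 10.9
tool_pos: [0.5652, -0.0485, 0.118]
eef_rot: [0.132, 0.991, -0.0, -0.0]
contact_force: [0.1, 0.2, -0.0]
opening: 0.499
```

Emit:
send_rows(force=45, series=[{"dx": 0, "dy": 0, "dz": 0, "turn": 0, "grip": 0.3}, {"dx": 0, "dy": 0, "dz": 0, "turn": 0, "grip": 0}, {"dx": 0, "dy": 0, "dz": 0, "turn": 0, "grip": 0}, {"dx": 0, "dy": 0, "dz": 0, "turn": 0, "grip": 0}, {"dx": 0, "dy": 0, "dz": 0, "turn": 0, "grip": 0}])

```text
clock: 11.4
tool_pos: [0.5661, -0.0482, 0.1188]
eef_rot: [0.132, 0.991, 0.0, 0.001]
contact_force: [-0.2, 0.2, 3.0]
opening: 0.169
```

```bash
cat > arc.py <<'E'
import sys,numpy as np
a,n,st,R=map(float,sys.argv[1:5])
pr=np.zeros(2); t=np.array([-R*np.cos(a),-R*np.sin(a)]); s=t.copy()
for i in range(int(n)):
    a+=st; q=np.array([-R*np.cos(a),-R*np.sin(a)]); d=np.round(q-t,1); t=t+d; print(d.tolist(),end=" ")
print("a",round(a,3))
E
python3 arc.py 0.76 4 .1 50
cat > st.py <<'E'
# report force in radial/tangential for axis guess
import sys
from h import *
ax=np.array(list(map(float,sys.argv[1:3])))
s=get_state(); th=.266
vy=np.array([np.sin(th),np.cos(th)]);vx=np.array([vy[1],-vy[0]])
r=s["tool_pos"][:2]-ax; R=np.hypot(*r); a=np.arctan2(-(r@vy),r@vx)
F=s["contact_force"]; u=r/R; tg=-np.sin(a)*vx-np.cos(a)*vy
print("pos",s["tool_pos"].round(4),"R",R.round(4),"a",a.round(3),"Frad",(F[:2]@u).round(1),"Ftan",(F[:2]@tg).round(1),"Fz",F[2].round(1),"t",s["clock"],"open",s["opening"])
E
python3 st.py .5408 -.006
```

```text
[3.6, -3.4] [4.0, -3.1] [4.2, -2.7] [4.5, -2.2] a 1.16
pos [ 0.5661 -0.0482  0.1188] R 0.0492 a 0.765 Frad -0.3 Ftan 0.0 Fz 3.0 t 11.4 open 0.16908471393376448
```

Emit:
send_rows(series=[{"dx": 3.6, "dy": -3.4, "dz": 0, "turn": 0, "grip": 0}, {"dx": 4, "dy": -3.1, "dz": 0, "turn": 0, "grip": 0}, {"dx": 4.2, "dy": -2.7, "dz": 0, "turn": 0, "grip": 0}, {"dx": 4.5, "dy": -2.2, "dz": 0, "turn": 0, "grip": 0}])

```text
clock: 11.8
tool_pos: [0.5528, -0.0564, 0.1191]
eef_rot: [0.133, 0.991, 0.001, 0.006]
contact_force: [10.2, -3.1, -5.1]
opening: 0.162
```

```bash
python3 st.py .5408 -.006;python3 arc.py 1.16 10 .1 50; python3 look.py top t11.png 180 180 320 270
```

```text
pos [ 0.5528 -0.0564  0.1191] R 0.0518 a 1.071 Frad 5.4 Ftan -9.2 Fz -5.1 t 11.8 open 0.16188739228909832
[4.7, -1.8] [4.8, -1.3] [4.9, -0.8] [5.0, -0.3] [5.0, 0.2] [5.0, 0.7] [4.8, 1.2] [4.7, 1.7] [4.6, 2.1] [4.3, 2.6] a 2.16
[ 0.5515 -0.0568  0.119 ] [1.331e-01 9.911e-01 4.000e-04 5.400e-03] [ 8.73 -1.46 -3.8 ] 11.85
scale 5.714285714285714
```

View pics/t11.png

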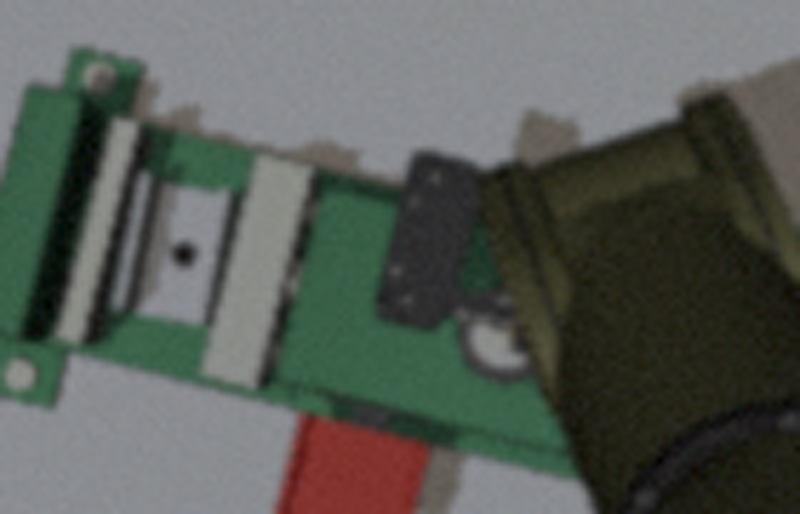

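```bash
python3 look.py wrist w12.png; python3 st.py .5408 -.006
```

```text
[ 0.5516 -0.0568  0.119 ] [1.332e-01 9.911e-01 3.000e-04 5.100e-03] [ 7.99 -3.02 -4.37] 11.9
pos [ 0.5516 -0.0568  0.119 ] R 0.0519 a 1.096 Frad 4.6 Ftan -7.2 Fz -4.4 t 11.9 open 0.16879621689539256
```

View pics/w12.png

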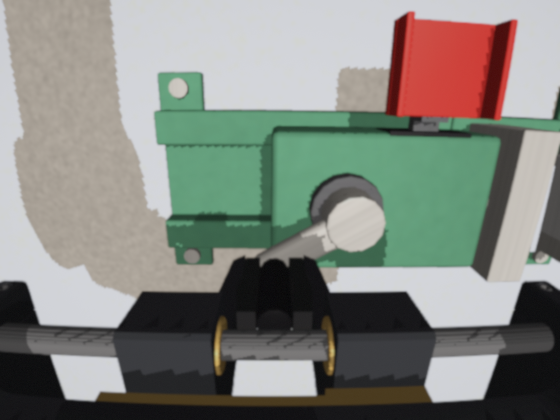

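```bash
python3 gap.py '[1,0,0]' '[[[357,224],0.111],[[178,88],0.013],[[500,135],0.089],[[551,133],0.089]]';cp /tmp/last.npy /tmp/w12.npy; python3 look.py top x.png 180 180 320 270 >/dev/null; python3 gap.py '[5.7143,180,180]' '[[[500,340],0.111],[[260,153],0.089],[[207,380],0.089]]'
```

```text
[357, 224] 0.111 [ 0.5393 -0.0083  0.111 ] -0.0006 -0.0468
[178, 88] 0.013 [ 0.4395 -0.1018  0.013 ] -0.072 -0.1634
[500, 135] 0.089 [0.5178 0.0859 0.089 ] -0.0462 0.0383
[551, 133] 0.089 [0.5242 0.1178 0.089 ] -0.0485 0.0708
[500, 340] 0.111 [ 0.5357 -0.0076  0.111 ] -0.0042 -0.047
[260, 153] 0.089 [0.6208 0.0952 0.089 ] 0.0506 0.0746
[207, 380] 0.089 [0.5225 0.1202 0.089 ] -0.0508 0.0727
```

Emit:
send_rows(series=[{"dx": 4.2, "dy": -3.2, "dz": 0, "turn": 0, "grip": 0}, {"dx": 4.3, "dy": -2.7, "dz": 0, "turn": 0, "grip": 0}, {"dx": 4.9, "dy": -0.8, "dz": 0, "turn": 0, "grip": 0}, {"dx": 5, "dy": -0.3, "dz": 0, "turn": 0, "grip": 0}, {"dx": 5, "dy": 0.2, "dz": 0, "turn": 0, "grip": 0}])

```text
clock: 12.45
tool_pos: [0.5274, -0.0576, 0.119]
eef_rot: [0.133, 0.991, 0.0, 0.005]
contact_force: [9.4, -4.1, -3.9]
opening: 0.167
```

```bash
python3 st.py .5401 -.0085;python3 look.py wrist w13.png; cp /tmp/last.npy /tmp/w13.npy; python3 look.py top t13.png 180 180 320 270
```

```text
pos [ 0.5274 -0.0576  0.119 ] R 0.0507 a 1.559 Frad 1.6 Ftan -10.2 Fz -3.9 t 12.45 open 0.167067940466706
[ 0.5262 -0.0573  0.1189] [ 0.1333  0.9911 -0.      0.0044] [ 7.15 -3.58 -2.11] 12.5
[ 0.5263 -0.0573  0.1189] [ 1.332e-01  9.911e-01 -1.000e-04  4.200e-03] [ 6.44 -4.02 -2.56] 12.55
scale 5.714285714285714
```

View pics/w13.png

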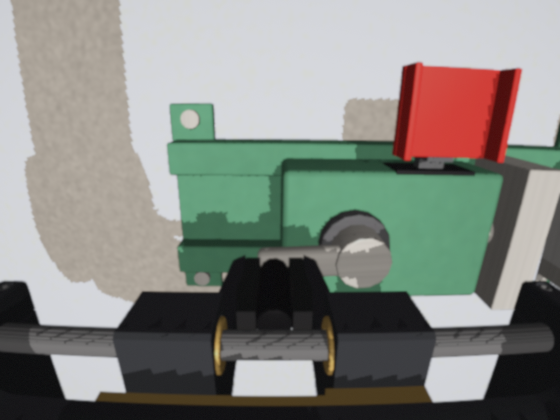

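View pics/t13.png

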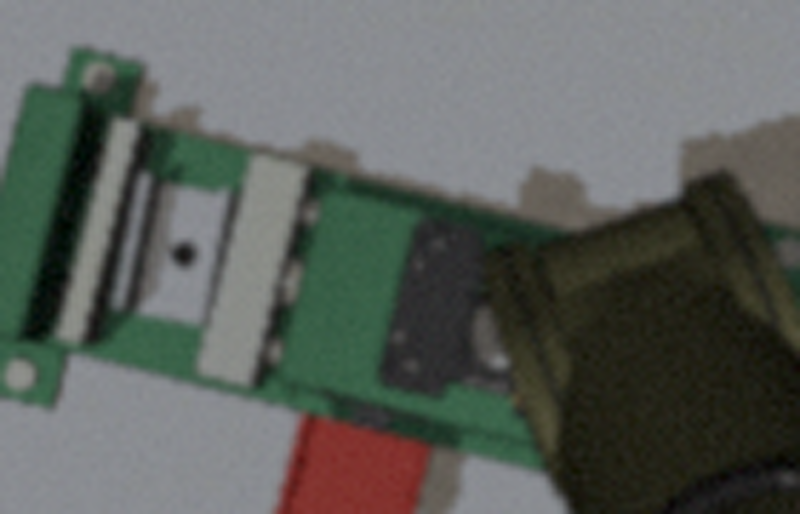

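```bash
python3 arc.py 1.655 7 .1 50
```

```text
[5.0, 0.7] [4.8, 1.1] [4.7, 1.7] [4.6, 2.1] [4.3, 2.5] [4.0, 3.0] [3.7, 3.3] a 2.355
```

Emit:
send_rows(series=[{"dx": 5, "dy": 0.7, "dz": 0, "turn": 0, "grip": 0}, {"dx": 4.8, "dy": 1.1, "dz": 0, "turn": 0, "grip": 0}, {"dx": 4.7, "dy": 1.7, "dz": 0, "turn": 0, "grip": 0}, {"dx": 4.6, "dy": 2.1, "dz": 0, "turn": 0, "grip": 0}, {"dx": 4.3, "dy": 2.5, "dz": 0, "turn": 0, "grip": 0}, {"dx": 4, "dy": 3, "dz": 0, "turn": 0, "grip": 0}, {"dx": 3.7, "dy": 3.3, "dz": 0, "turn": 0, "grip": 0}])

```text
clock: 13.25
tool_pos: [0.4985, -0.0378, 0.1189]
eef_rot: [0.135, 0.991, -0.002, 0.003]
contact_force: [4.7, -8.9, 2.0]
opening: 0.169
```

```bash
python3 st.py .5401 -.0085;python3 look.py wrist w14.png; cp /tmp/last.npy /tmp/w14.npy; python3 look.py top t14.png 180 180 320 270;python3 st.py .5401 -.0085
```

```text
pos [ 0.4985 -0.0378  0.1189] R 0.0509 a 2.262 Frad 1.3 Ftan -10.0 Fz 2.0 t 13.25 open 0.1689007613473964
[ 0.4978 -0.0369  0.1188] [ 0.1342  0.9909 -0.0017  0.0021] [ 3.58 -7.75  0.56] 13.3
[ 0.4978 -0.0369  0.1188] [ 0.1341  0.991  -0.0016  0.002 ] [ 3.07 -6.42  2.3 ] 13.35
scale 5.714285714285714
pos [ 0.4978 -0.0369  0.1188] R 0.0509 a 2.284 Frad 1.0 Ftan -7.0 Fz 2.3 t 13.35 open 0.16714642452152248
```

View pics/w14.png

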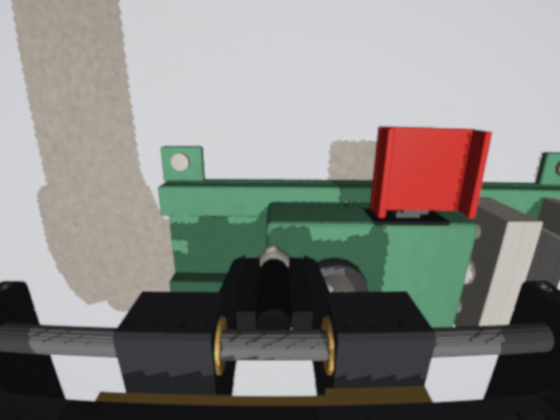

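View pics/t14.png

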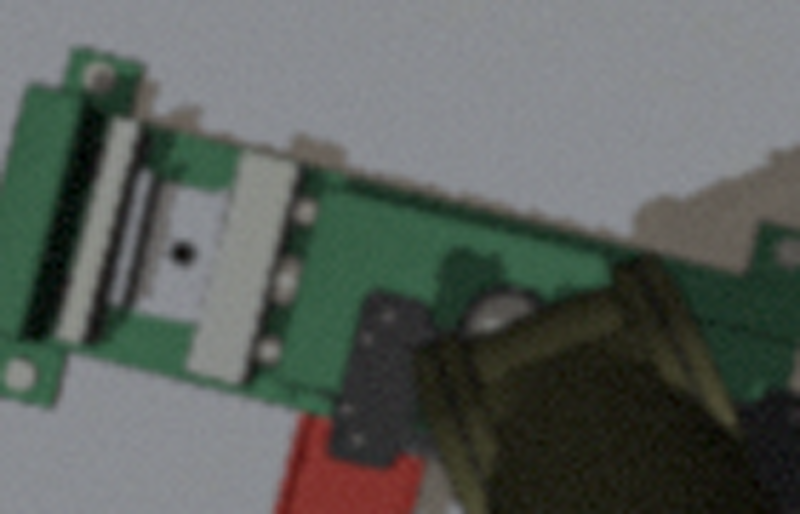

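```bash
python3 arc.py 2.355 7 .1 50
```

```text
[3.4, 3.7] [2.9, 4.0] [2.6, 4.3] [2.1, 4.5] [1.6, 4.8] [1.2, 4.8] [0.7, 5.0] a 3.055
```

Emit:
send_rows(series=[{"dx": 3.4, "dy": 3.7, "dz": 0, "turn": 0, "grip": 0}, {"dx": 2.9, "dy": 4, "dz": 0, "turn": 0, "grip": 0}, {"dx": 2.6, "dy": 4.3, "dz": 0, "turn": 0, "grip": 0}, {"dx": 2.1, "dy": 4.5, "dz": 0, "turn": 0, "grip": 0}, {"dx": 1.6, "dy": 4.8, "dz": 0, "turn": 0, "grip": 0}])

```text
clock: 13.85
tool_pos: [0.4892, -0.0148, 0.1187]
eef_rot: [0.135, 0.991, -0.003, 0.0]
contact_force: [-0.3, -10.5, 6.3]
opening: 0.17
```

```bash
python3 st.py .5401 -.0085; python3 look.py top t15.png 180 180 320 270;python3 st.py .5401 -.0085
```

```text
pos [ 0.4892 -0.0148  0.1187] R 0.0513 a 2.753 Frad 1.5 Ftan -10.4 Fz 6.3 t 13.85 open 0.17023530728906172
[ 0.489  -0.0136  0.1187] [ 1.344e-01  9.909e-01 -2.700e-03 -2.000e-04] [ 0.53 -8.53  6.19] 13.9
scale 5.714285714285714
pos [ 0.489  -0.0136  0.1187] R 0.0513 a 2.777 Frad 0.3 Ftan -8.5 Fz 6.2 t 13.9 open 0.1649417609561623
```

View pics/t15.png

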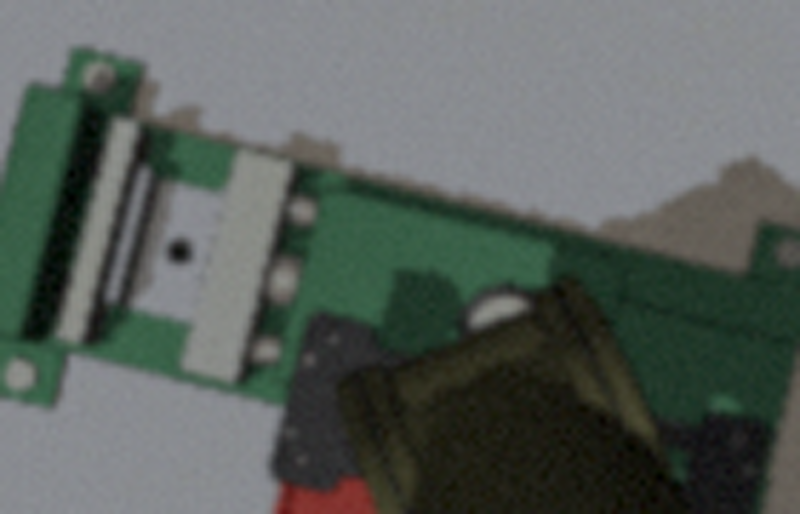

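```bash
python3 arc.py 2.855 5 .1 50;python3 arc.py 3.355 10 .05 50
```

```text
[1.2, 4.9] [0.7, 4.9] [0.1, 5.0] [-0.3, 5.0] [-0.8, 4.9] a 3.355
[-0.6, 2.4] [-0.7, 2.4] [-0.8, 2.4] [-1.0, 2.3] [-1.0, 2.3] [-1.2, 2.2] [-1.3, 2.1] [-1.4, 2.1] [-1.5, 2.0] [-1.6, 1.9] a 3.855
```

Emit:
send_rows(series=[{"dx": 1.2, "dy": 4.8, "dz": 0, "turn": 0, "grip": 0}, {"dx": 0.7, "dy": 5, "dz": 0, "turn": 0, "grip": 0}, {"dx": 0.2, "dy": 5, "dz": 0, "turn": 0, "grip": 0}])

```text
clock: 14.2
tool_pos: [0.4894, -0.0001, 0.1186]
eef_rot: [0.135, 0.991, -0.004, -0.002]
contact_force: [-3.5, -9.4, 9.4]
opening: 0.171
```

```bash
python3 st.py .5401 -.0085; python3 look.py top t16.png 180 180 320 270;python3 st.py .5401 -.0085
```

```text
pos [ 4.894e-01 -1.000e-04  1.186e-01] R 0.0514 a 3.04 Frad 1.9 Ftan -9.8 Fz 9.4 t 14.2 open 0.17083459634694712
[0.4896 0.0012 0.1187] [ 0.1343  0.9909 -0.0031 -0.0015] [-2.79 -7.99  9.44] 14.25
scale 5.714285714285714
pos [0.4896 0.0012 0.1187] R 0.0514 a 3.065 Frad 1.2 Ftan -8.4 Fz 9.4 t 14.25 open 0.16790318223417647
```

View pics/t16.png

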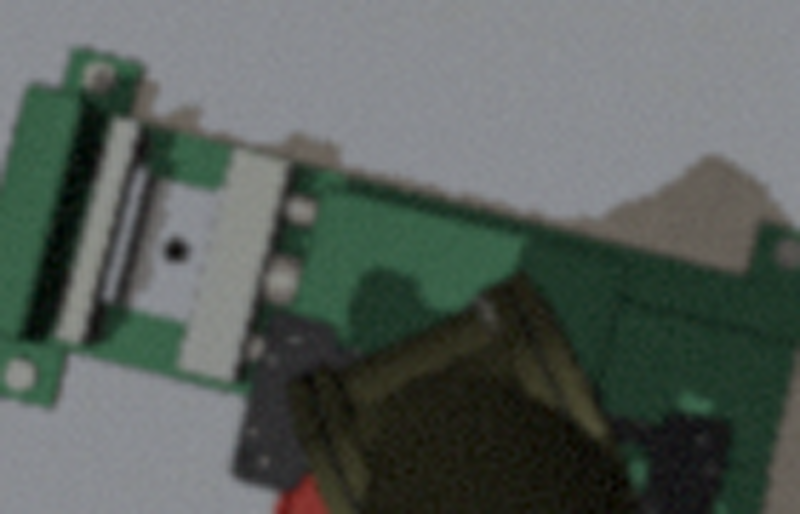

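```bash
python3 arc.py 3.155 12 .05 50
```

```text
[-0.1, 2.5] [-0.2, 2.5] [-0.4, 2.5] [-0.4, 2.4] [-0.6, 2.4] [-0.7, 2.4] [-0.9, 2.4] [-0.9, 2.3] [-1.1, 2.3] [-1.1, 2.2] [-1.3, 2.1] [-1.4, 2.1] a 3.755
```

Emit:
send_rows(series=[{"dx": -0.1, "dy": 2.5, "dz": -0.3, "turn": 0, "grip": 0}, {"dx": -0.2, "dy": 2.5, "dz": -0.3, "turn": 0, "grip": 0}, {"dx": -0.3, "dy": 2.5, "dz": -0.3, "turn": 0, "grip": 0}, {"dx": -0.5, "dy": 2.4, "dz": -0.2, "turn": 0, "grip": 0}])

```text
clock: 14.65
tool_pos: [0.4919, 0.0093, 0.1189]
eef_rot: [0.135, 0.991, -0.004, -0.003]
contact_force: [-3.0, -8.4, 0.0]
opening: 0.167
```

```bash
python3 st.py .5401 -.0085; python3 look.py top t17.png 180 180 320 270;python3 st.py .5401 -.0085
```

```text
pos [0.4919 0.0093 0.1189] R 0.0514 a -3.055 Frad -0.1 Ftan -8.9 Fz 0.0 t 14.65 open 0.1671474897545562
[0.4921 0.0098 0.1188] [ 0.1344  0.9909 -0.0036 -0.0029] [-3.49 -7.71  1.51] 14.7
scale 5.714285714285714
pos [0.4921 0.0098 0.1188] R 0.0514 a -3.044 Frad 0.5 Ftan -8.4 Fz 1.5 t 14.7 open 0.1728660056410918
```

View pics/t17.png

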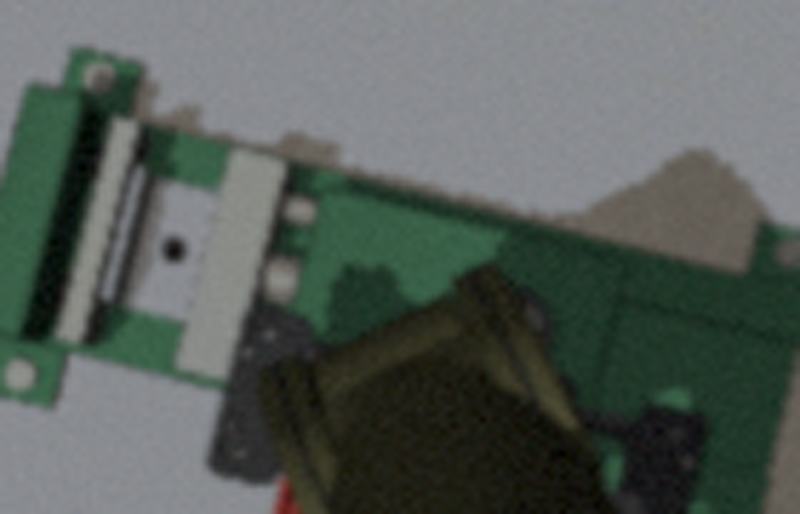

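Emit:
send_rows(series=[{"dx": -0.6, "dy": 2.4, "dz": 0, "turn": 0, "grip": 0}, {"dx": -0.7, "dy": 2.4, "dz": 0, "turn": 0, "grip": 0}, {"dx": -0.9, "dy": 2.4, "dz": 0, "turn": 0, "grip": 0}])

```text
clock: 15.0
tool_pos: [0.4949, 0.0158, 0.1188]
eef_rot: [0.134, 0.991, -0.004, -0.004]
contact_force: [-5.9, -7.9, 4.2]
opening: 0.165
```

```bash
python3 st.py .5401 -.0085; sleep 0.1;python3 st.py .5401 -.0085
```

```text
pos [0.4949 0.0158 0.1188] R 0.0514 a -2.914 Frad 1.4 Ftan -9.8 Fz 4.2 t 15.0 open 0.16526918727364662
pos [0.4949 0.0158 0.1188] R 0.0514 a -2.914 Frad 1.4 Ftan -9.8 Fz 4.2 t 15.0 open 0.16526918727364662
```

Emit:
send_rows(series=[{"dx": -0.9, "dy": 2.3, "dz": -0.2, "turn": 0, "grip": 0}, {"dx": -1.1, "dy": 2.3, "dz": -0.2, "turn": 0, "grip": 0}, {"dx": 0, "dy": 0, "dz": 0, "turn": 0, "grip": 0}])

```text
clock: 15.3
tool_pos: [0.4977, 0.0203, 0.1189]
eef_rot: [0.134, 0.991, -0.004, -0.004]
contact_force: [-5.6, -6.4, 0.4]
opening: 0.17
```

```bash
python3 st.py .5401 -.0085; python3 look.py top t18.png 180 180 320 270;python3 st.py .5401 -.0085
```

```text
pos [0.4977 0.0203 0.1189] R 0.0513 a -2.811 Frad 1.1 Ftan -8.5 Fz 0.4 t 15.3 open 0.17010996138448187
[0.4977 0.0204 0.1189] [ 0.134   0.991  -0.0037 -0.0043] [-5.34 -6.18  0.43] 15.35
scale 5.714285714285714
pos [0.4977 0.0204 0.1189] R 0.0513 a -2.81 Frad 0.9 Ftan -8.1 Fz 0.4 t 15.35 open 0.1697957417602414
```

View pics/t18.png

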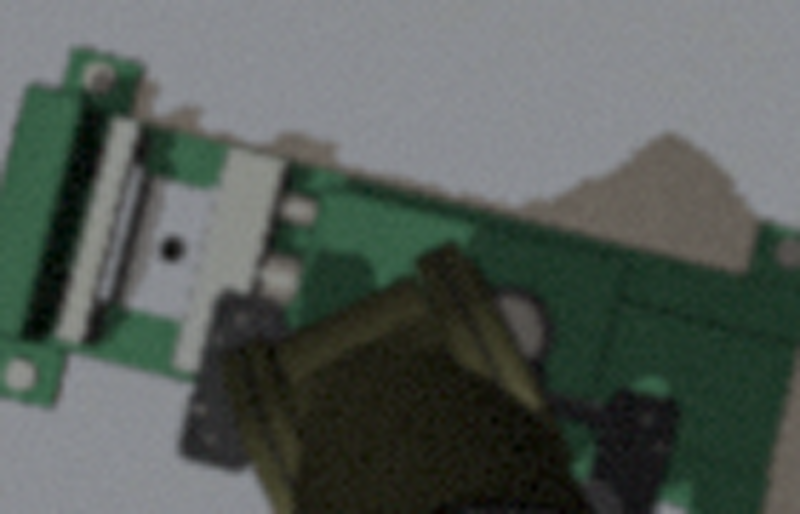

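Emit:
send_rows(series=[{"dx": -1.1, "dy": 2.2, "dz": 0, "turn": 0, "grip": 0}, {"dx": -1.3, "dy": 2.1, "dz": 0, "turn": 0, "grip": 0}, {"dx": 0, "dy": 0, "dz": 0, "turn": 0, "grip": 0}])

```text
clock: 15.65
tool_pos: [0.5006, 0.0242, 0.1189]
eef_rot: [0.134, 0.991, -0.004, -0.005]
contact_force: [-6.7, -6.7, 2.6]
opening: 0.168
```

```bash
python3 st.py .5401 -.0085;python3 arc.py 3.705 14 .03 50
```

```text
pos [0.5006 0.0242 0.1189] R 0.0512 a -2.716 Frad 0.9 Ftan -9.5 Fz 2.6 t 15.65 open 0.1676782233298901
[-0.8, 1.3] [-0.9, 1.2] [-0.9, 1.2] [-0.9, 1.2] [-1.0, 1.1] [-1.0, 1.1] [-1.0, 1.1] [-1.1, 1.1] [-1.1, 1.0] [-1.1, 1.0] [-1.1, 1.0] [-1.2, 0.9] [-1.2, 0.9] [-1.3, 0.8] a 4.125
```

Emit:
send_rows(series=[{"dx": -0.8, "dy": 1.3, "dz": 0, "turn": 0, "grip": 0}, {"dx": -0.9, "dy": 1.2, "dz": 0, "turn": 0, "grip": 0}, {"dx": 0, "dy": 0, "dz": 0, "turn": 0, "grip": 0}, {"dx": 0, "dy": 0, "dz": 0, "turn": 0, "grip": 0}])

```text
clock: 16.05
tool_pos: [0.5025, 0.0263, 0.1188]
eef_rot: [0.134, 0.991, -0.004, -0.005]
contact_force: [-7.6, -5.2, 3.0]
opening: 0.167
```

```bash
python3 st.py .5401 -.0085;python3 look.py top t19.png 180 180 320 270;python3 st.py .5401 -.0085
```

```text
pos [0.5025 0.0263 0.1188] R 0.0512 a -2.661 Frad 2.0 Ftan -9.0 Fz 3.0 t 16.05 open 0.16657294918008425
[0.5025 0.0263 0.1188] [ 0.1337  0.991  -0.0036 -0.0051] [-7.41 -4.98  2.54] 16.1
scale 5.714285714285714
pos [0.5025 0.0263 0.1188] R 0.0512 a -2.66 Frad 2.0 Ftan -8.7 Fz 2.5 t 16.1 open 0.16858708104896014
```

View pics/t19.png

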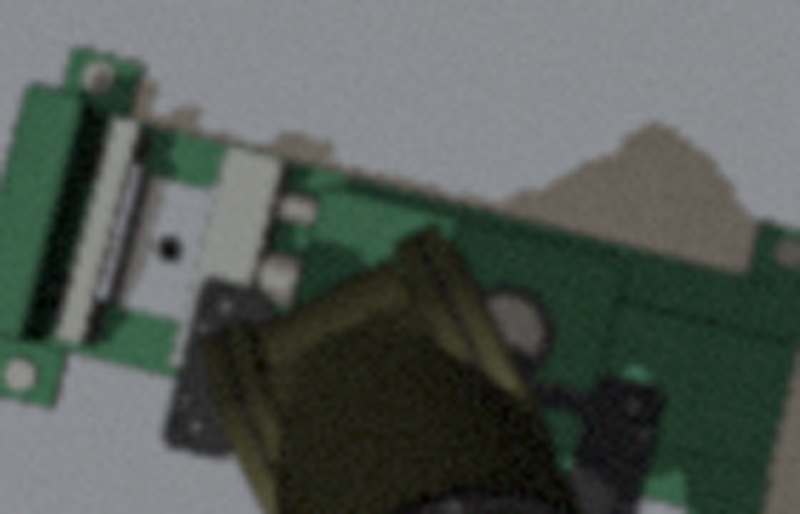

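Emit:
send_rows(series=[{"dx": -0.9, "dy": 1.2, "dz": 0, "turn": 0, "grip": 0}, {"dx": -0.9, "dy": 1.2, "dz": 0, "turn": 0, "grip": 0}, {"dx": -1, "dy": 1.1, "dz": 0, "turn": 0, "grip": 0}, {"dx": 0, "dy": 0, "dz": 0, "turn": 0, "grip": 0}, {"dx": 0, "dy": 0, "dz": 0, "turn": 0, "grip": 0}])

```text
clock: 16.6
tool_pos: [0.5056, 0.029, 0.1188]
eef_rot: [0.134, 0.991, -0.004, -0.006]
contact_force: [-8.3, -4.7, 3.5]
opening: 0.166
```

```bash
python3 st.py .5401 -.0085
```

```text
pos [0.5056 0.029  0.1188] R 0.051 a -2.58 Frad 2.2 Ftan -9.3 Fz 3.5 t 16.6 open 0.166232875769434
```

Emit:
send_rows(series=[{"dx": -1, "dy": 1.1, "dz": 0, "turn": 0, "grip": 0}, {"dx": -1, "dy": 1.1, "dz": 0, "turn": 0, "grip": 0}, {"dx": -1.1, "dy": 1.1, "dz": 0, "turn": 0, "grip": 0}, {"dx": 0, "dy": 0, "dz": 0, "turn": 0, "grip": 0}, {"dx": 0, "dy": 0, "dz": 0, "turn": 0, "grip": 0}])

```text
clock: 17.1
tool_pos: [0.5093, 0.0317, 0.1188]
eef_rot: [0.133, 0.991, -0.004, -0.006]
contact_force: [-7.9, -4.7, 5.0]
opening: 0.169
```

```bash
python3 st.py .5401 -.0085;python3 look.py top t20.png 180 180 320 270; cp /tmp/last.npy /tmp/t20.npy; python3 look.py scene s20.png 240 140 360 230;python3 st.py .5401 -.0085
```

```text
pos [0.5093 0.0317 0.1188] R 0.0506 a -2.491 Frad 1.0 Ftan -9.1 Fz 5.0 t 17.1 open 0.16948347915013579
[0.5093 0.0316 0.1188] [ 0.1334  0.991  -0.0036 -0.0057] [-9.1  -4.67  4.65] 17.15
scale 5.714285714285714
[0.5093 0.0317 0.1188] [ 0.1334  0.991  -0.0036 -0.0057] [-8.54 -4.96  4.75] 17.2
scale 6.666666666666667
pos [0.5093 0.0317 0.1188] R 0.0506 a -2.491 Frad 1.3 Ftan -9.8 Fz 4.7 t 17.2 open 0.16774736844011462
```

View pics/s20.png

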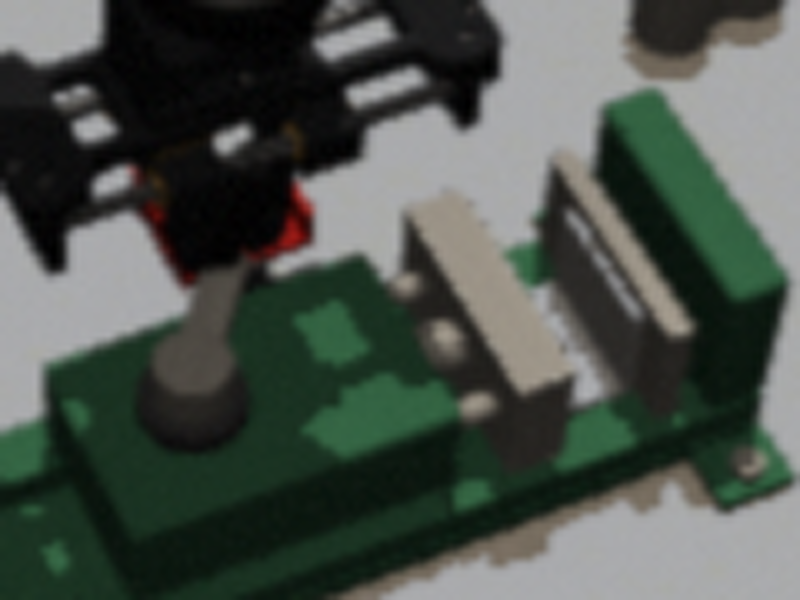

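View pics/t20.png

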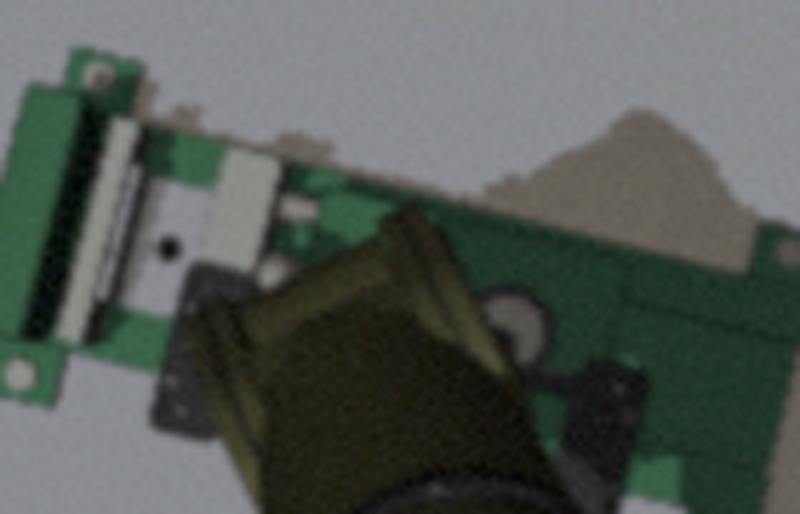

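```bash
cp /tmp/t20.npy /tmp/last.npy; python3 gap.py '[5.7143,180,180]' '[[[514,328],0.111],[[224,150],0.089],[[175,365],0.089],[[152,165],0.080],[[105,300],0.08],[[113,120],0.089],[[60,340],0.089],[[137,122],0.089],[[87,342],0.089],[[168,248],0.034]]'; python3 look.py wrist w20.png
```

```text
[514, 328] 0.111 [ 0.5407 -0.0137  0.111 ] 0.0022 -0.0516
[224, 150] 0.089 [0.6225 0.1109 0.089 ] 0.0482 0.0902
[175, 365] 0.089 [0.5294 0.134  0.089 ] -0.0478 0.0878
[152, 165] 0.08 [0.6177 0.1436 0.08  ] 0.0348 0.1204
[105, 300] 0.08 [0.5589 0.1652 0.08  ] -0.0276 0.1257
[113, 120] 0.089 [0.637  0.1592 0.089 ] 0.0493 0.1406
[60, 340] 0.089 [0.5415 0.1838 0.089 ] -0.0492 0.139
[137, 122] 0.089 [0.6358 0.1487 0.089 ] 0.051 0.1302
[87, 342] 0.089 [0.5404 0.1721 0.089 ] -0.0473 0.1274
[168, 248] 0.034 [0.584  0.1427 0.034 ] 0.0026 0.1106
[0.5093 0.0316 0.1188] [ 0.1334  0.991  -0.0036 -0.0057] [-8.78 -4.    3.78] 17.25
```

View pics/w20.png

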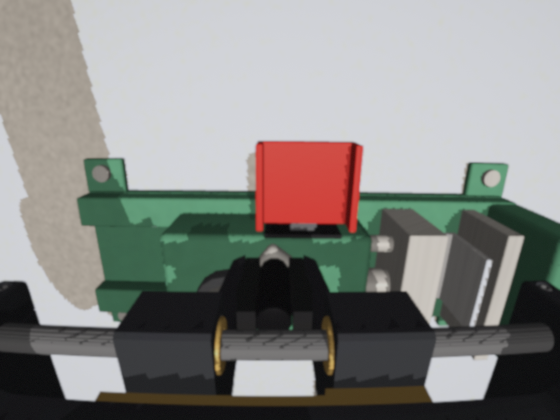

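Emit:
send_rows(series=[{"dx": -1.1, "dy": 1, "dz": -0.2, "turn": 0, "grip": 0}, {"dx": -1.1, "dy": 1, "dz": -0.2, "turn": 0, "grip": 0}, {"dx": 0, "dy": 0, "dz": 0, "turn": 0, "grip": 0}, {"dx": 0, "dy": 0, "dz": 0, "turn": 0, "grip": 0}])

```text
clock: 17.65
tool_pos: [0.5116, 0.033, 0.1189]
eef_rot: [0.133, 0.991, -0.004, -0.006]
contact_force: [-10.2, -4.5, 1.8]
opening: 0.166
```

```bash
python3 st.py .5387 -.0083;python3 look.py top t21.png 180 180 320 270; python3 st.py .5387 -.0083;python3 look.py top t22.png 180 180 320 270;python3 st.py .5387 -.0083
```

```text
pos [0.5116 0.033  0.1189] R 0.0494 a -2.418 Frad 1.8 Ftan -11.0 Fz 1.8 t 17.65 open 0.16563346516335392
[0.5116 0.033  0.1189] [ 0.1334  0.991  -0.0037 -0.0062] [-8.41 -4.2   1.69] 17.7
scale 5.714285714285714
pos [0.5116 0.033  0.1189] R 0.0494 a -2.418 Frad 1.1 Ftan -9.3 Fz 1.7 t 17.7 open 0.1658592244794776
[0.5116 0.033  0.1189] [ 0.1334  0.991  -0.0037 -0.0062] [-8.28 -4.7   2.42] 17.75
scale 5.714285714285714
pos [0.5116 0.033  0.1189] R 0.0494 a -2.418 Frad 0.6 Ftan -9.5 Fz 2.4 t 17.75 open 0.16666193055859585
```

Emit:
send_rows(series=[{"dx": -1.1, "dy": 1, "dz": 0, "turn": 0, "grip": 0}, {"dx": -1.2, "dy": 0.9, "dz": 0, "turn": 0, "grip": 0}, {"dx": 0, "dy": 0, "dz": 0, "turn": 0, "grip": 0}, {"dx": 0, "dy": 0, "dz": 0, "turn": 0, "grip": 0}])

```text
clock: 18.15
tool_pos: [0.5143, 0.0343, 0.1189]
eef_rot: [0.133, 0.991, -0.004, -0.006]
contact_force: [-9.0, -4.2, 0.8]
opening: 0.165
```

```bash
python3 st.py .5387 -.0083;python3 look.py top t21.png 180 180 320 270; python3 st.py .5387 -.0083;python3 look.py top t22.png 180 180 320 270;python3 st.py .5387 -.0083
```

```text
pos [0.5143 0.0343 0.1189] R 0.0491 a -2.356 Frad 0.8 Ftan -9.9 Fz 0.8 t 18.15 open 0.16504293525744973
[0.5143 0.0344 0.1189] [ 0.1333  0.9911 -0.0036 -0.0061] [-8.86 -3.6   0.61] 18.2
scale 5.714285714285714
pos [0.5143 0.0344 0.1189] R 0.0491 a -2.356 Frad 1.3 Ftan -9.5 Fz 0.6 t 18.2 open 0.1653691027243956
[0.5144 0.0344 0.1189] [ 0.1333  0.9911 -0.0036 -0.0061] [-8.39 -3.93  2.34] 18.25
scale 5.714285714285714
pos [0.5144 0.0344 0.1189] R 0.0491 a -2.355 Frad 0.7 Ftan -9.2 Fz 2.3 t 18.25 open 0.16487728415724806
```

View pics/t22.png

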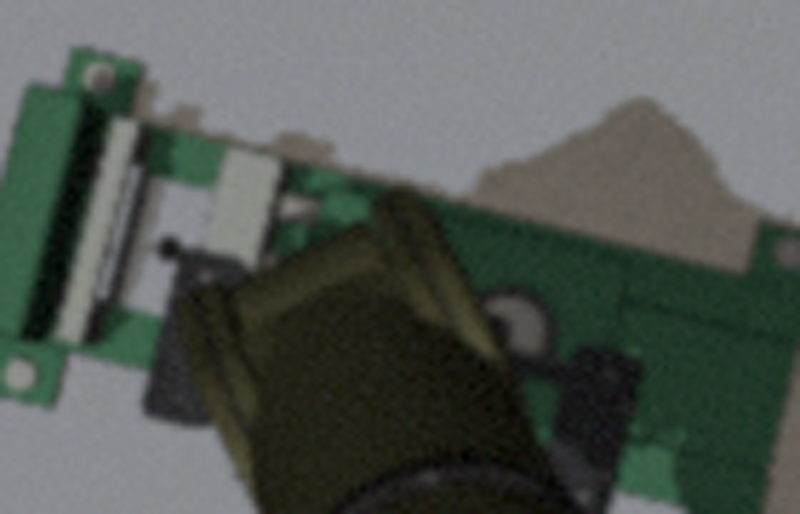

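Emit:
send_rows(series=[{"dx": -1.2, "dy": 0.8, "dz": 0, "turn": 0, "grip": 0}, {"dx": -1.3, "dy": 0.7, "dz": 0, "turn": 0, "grip": 0}, {"dx": 0, "dy": 0, "dz": 0, "turn": 0, "grip": 0}, {"dx": 0, "dy": 0, "dz": 0, "turn": 0, "grip": 0}])

```text
clock: 18.65
tool_pos: [0.517, 0.0354, 0.1188]
eef_rot: [0.133, 0.991, -0.003, -0.006]
contact_force: [-9.4, -3.3, 1.9]
opening: 0.164
```

```bash
python3 st.py .5387 -.0083;python3 look.py top t21.png 180 180 320 270; python3 st.py .5387 -.0083;python3 look.py top t23.png 180 180 320 270;python3 st.py .5387 -.0083; python3 arc.py 4.125 12 .03 50
```

```text
pos [0.517  0.0354 0.1188] R 0.0489 a -2.298 Frad 1.3 Ftan -9.9 Fz 1.9 t 18.65 open 0.1644847110607063
[0.517  0.0355 0.1188] [ 0.1331  0.9911 -0.0034 -0.0063] [-9.48 -2.76  2.01] 18.7
scale 5.714285714285714
pos [0.517  0.0355 0.1188] R 0.0489 a -2.297 Frad 1.7 Ftan -9.7 Fz 2.0 t 18.7 open 0.16829963837228998
[0.517  0.0355 0.1189] [ 0.1331  0.9911 -0.0034 -0.0063] [-9.36 -3.76  3.16] 18.75
scale 5.714285714285714
pos [0.517  0.0355 0.1189] R 0.0489 a -2.297 Frad 0.8 Ftan -10.1 Fz 3.2 t 18.75 open 0.16948238750345238
[-1.3, 0.8] [-1.2, 0.8] [-1.4, 0.7] [-1.3, 0.7] [-1.3, 0.7] [-1.4, 0.6] [-1.4, 0.6] [-1.4, 0.5] [-1.4, 0.5] [-1.4, 0.4] [-1.5, 0.4] [-1.4, 0.4] a 4.485
```

Emit:
send_rows(series=[{"dx": -1.3, "dy": 0.7, "dz": 0, "turn": 0, "grip": 0}, {"dx": -1.3, "dy": 0.7, "dz": 0, "turn": 0, "grip": 0}, {"dx": 0, "dy": 0, "dz": 0, "turn": 0, "grip": 0}, {"dx": 0, "dy": 0, "dz": 0, "turn": 0, "grip": 0}])

```text
clock: 19.15
tool_pos: [0.5196, 0.0364, 0.1188]
eef_rot: [0.133, 0.991, -0.003, -0.007]
contact_force: [-10.1, -3.0, 4.1]
opening: 0.169
```

```bash
python3 st.py .5387 -.0083;python3 look.py top t21.png 180 180 320 270; python3 st.py .5387 -.0083;python3 look.py top t24.png 180 180 320 270;python3 st.py .5387 -.0083
```

```text
pos [0.5196 0.0364 0.1188] R 0.0486 a -2.241 Frad 1.3 Ftan -10.5 Fz 4.1 t 19.15 open 0.16866501888402388
[0.5196 0.0365 0.1188] [ 0.133   0.9911 -0.0033 -0.0065] [-9.39 -2.56  2.82] 19.2
scale 5.714285714285714
pos [0.5196 0.0365 0.1188] R 0.0487 a -2.24 Frad 1.3 Ftan -9.6 Fz 2.8 t 19.2 open 0.16760245316631067
[0.5196 0.0364 0.1188] [ 0.133   0.9911 -0.0033 -0.0065] [-8.48 -3.26  2.59] 19.25
scale 5.714285714285714
pos [0.5196 0.0364 0.1188] R 0.0486 a -2.24 Frad 0.3 Ftan -9.1 Fz 2.6 t 19.25 open 0.1628793752591753
```

View pics/t24.png

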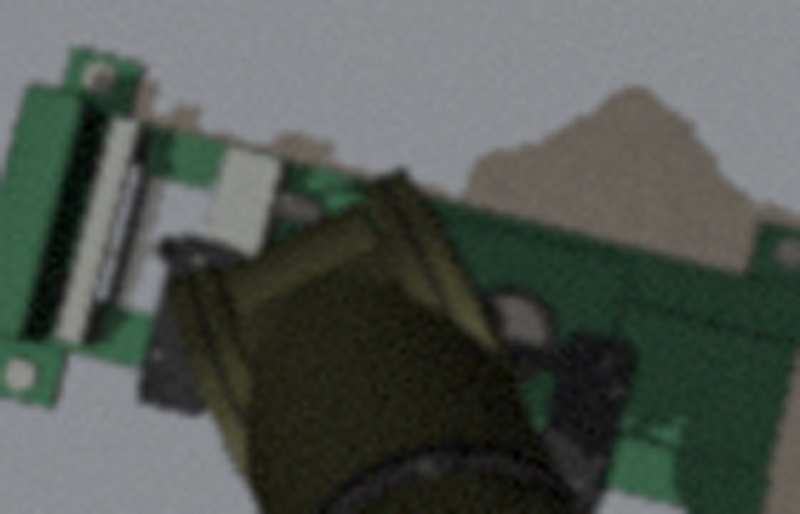

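Emit:
send_rows(series=[{"dx": -1.4, "dy": 0.6, "dz": 0, "turn": 0, "grip": 0}, {"dx": -1.4, "dy": 0.6, "dz": 0, "turn": 0, "grip": 0}, {"dx": 0, "dy": 0, "dz": 0, "turn": 0, "grip": 0}, {"dx": 0, "dy": 0, "dz": 0, "turn": 0, "grip": 0}])

```text
clock: 19.65
tool_pos: [0.5224, 0.0373, 0.1188]
eef_rot: [0.133, 0.991, -0.003, -0.007]
contact_force: [-10.3, -0.8, 3.2]
opening: 0.168
```

```bash
python3 st.py .5387 -.0083;python3 look.py top t21.png 180 180 320 270; python3 st.py .5387 -.0083;python3 look.py top t25.png 180 180 320 270;python3 st.py .5387 -.0083
```

```text
pos [0.5224 0.0373 0.1188] R 0.0484 a -2.181 Frad 2.7 Ftan -10.0 Fz 3.2 t 19.65 open 0.1680168811888269
[0.5224 0.0373 0.1188] [ 0.1327  0.9911 -0.0032 -0.0067] [-10.06  -1.46   3.75] 19.7
scale 5.714285714285714
pos [0.5224 0.0373 0.1188] R 0.0484 a -2.181 Frad 2.0 Ftan -10.0 Fz 3.8 t 19.7 open 0.16448276946138332
[0.5224 0.0373 0.1189] [ 0.1328  0.9911 -0.0031 -0.0067] [-10.9   -2.39   4.38] 19.75
scale 5.714285714285714
pos [0.5224 0.0373 0.1189] R 0.0484 a -2.181 Frad 1.4 Ftan -11.1 Fz 4.4 t 19.75 open 0.16567599468429137
```

Emit:
send_rows(series=[{"dx": -1.4, "dy": 0.6, "dz": 0, "turn": 0, "grip": 0}, {"dx": -1.4, "dy": 0.5, "dz": 0, "turn": 0, "grip": 0}, {"dx": 0, "dy": 0, "dz": 0, "turn": 0, "grip": 0}, {"dx": 0, "dy": 0, "dz": 0, "turn": 0, "grip": 0}])

```text
clock: 20.15
tool_pos: [0.5251, 0.0379, 0.1188]
eef_rot: [0.133, 0.991, -0.003, -0.007]
contact_force: [-11.3, -2.0, 4.2]
opening: 0.165
```

```bash
python3 st.py .5387 -.0083;python3 look.py top t21.png 180 180 320 270; python3 st.py .5387 -.0083;python3 look.py top t26.png 180 180 320 270;python3 st.py .5387 -.0083; python3 look.py scene s26.png 240 140 360 230;python3 look.py wrist w26.png
```

```text
pos [0.5251 0.0379 0.1188] R 0.0482 a -2.123 Frad 1.3 Ftan -11.4 Fz 4.2 t 20.15 open 0.165194166068956
[0.5251 0.0379 0.1188] [ 0.1326  0.9911 -0.003  -0.007 ] [-11.38  -1.54   3.86] 20.2
scale 5.714285714285714
pos [0.5251 0.0379 0.1188] R 0.0482 a -2.122 Frad 1.7 Ftan -11.4 Fz 3.9 t 20.2 open 0.16720970980612554
[0.5251 0.0379 0.1188] [ 0.1326  0.9911 -0.003  -0.007 ] [-9.2  -0.78  4.22] 20.25
scale 5.714285714285714
pos [0.5251 0.0379 0.1188] R 0.0482 a -2.123 Frad 1.8 Ftan -9.0 Fz 4.2 t 20.25 open 0.16809929016216069
[0.5251 0.0379 0.1188] [ 0.1326  0.9911 -0.003  -0.007 ] [-10.22  -0.83   3.72] 20.3
scale 6.666666666666667
[0.5251 0.0379 0.1188] [ 0.1326  0.9911 -0.003  -0.007 ] [-11.49  -0.62   4.08] 20.35
```

View pics/s26.png

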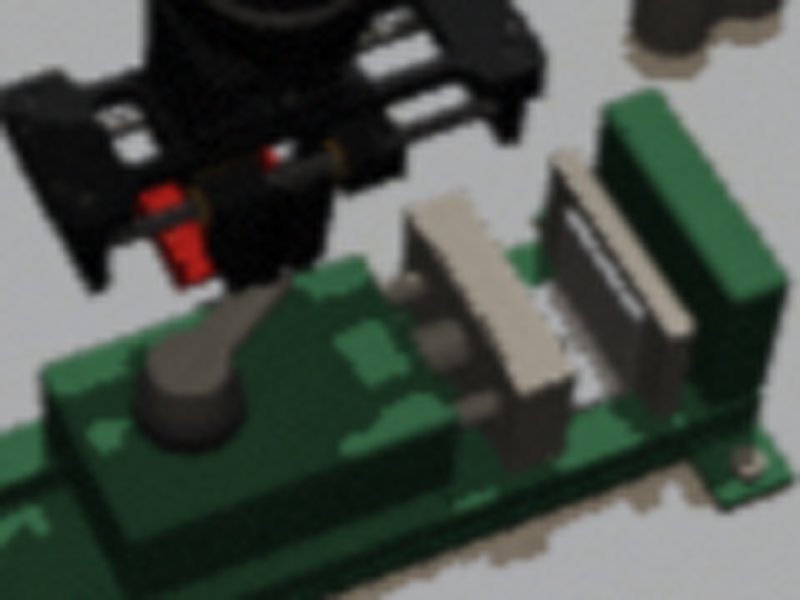

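View pics/w26.png

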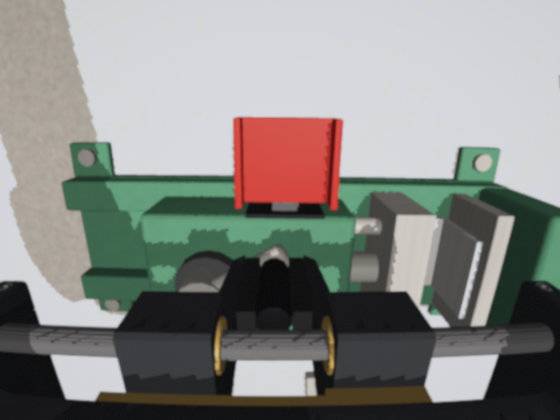

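Emit:
send_rows(series=[{"dx": -1.4, "dy": 0.5, "dz": 0, "turn": 0, "grip": 0}, {"dx": -1.4, "dy": 0.4, "dz": -0.2, "turn": 0, "grip": 0}, {"dx": 0, "dy": 0, "dz": 0, "turn": 0, "grip": 0}, {"dx": 0, "dy": 0, "dz": 0, "turn": 0, "grip": 0}])

```text
clock: 20.75
tool_pos: [0.5276, 0.0383, 0.1188]
eef_rot: [0.132, 0.991, -0.003, -0.007]
contact_force: [-10.8, -0.1, 2.3]
opening: 0.164
```

```bash
cat > avg.py <<'E'
import sys
from h import *
ax=np.array(list(map(float,sys.argv[1:3]))); n=int(sys.argv[3]); th=.266
vy=np.array([np.sin(th),np.cos(th)]);vx=np.array([vy[1],-vy[0]])
L=[]
for i in range(n):
    s=get_state(); L.append(s["contact_force"]); p=snapshot("top")
s=get_state(); L.append(s["contact_force"]); F=np.mean(L,0)
np.save("/tmp/last.npy",p,allow_pickle=True)
r=s["tool_pos"][:2]-ax; R=np.hypot(*r); a=np.arctan2(-(r@vy),r@vx)%(2*np.pi)
u=r/R; tg=-np.sin(a)*vx-np.cos(a)*vy
print("pos",s["tool_pos"].round(4),"R",R.round(4),"a",a.round(3),"Frad",(F[:2]@u).round(2),"Ftan",(F[:2]@tg).round(2),"Fz",F[2].round(1),"t",s["clock"])
E
python3 avg.py .5384 -.0095 6
```

```text
pos [0.5277 0.0383 0.1188] R 0.049 a 4.225 Frad 1.95 Ftan -10.9 Fz 3.0 t 21.05
```

Emit:
send_rows(series=[{"dx": -1.5, "dy": 0.4, "dz": 0, "turn": 0, "grip": 0}, {"dx": -1.4, "dy": 0.3, "dz": 0, "turn": 0, "grip": 0}, {"dx": 0, "dy": 0, "dz": 0, "turn": 0, "grip": 0}, {"dx": 0, "dy": 0, "dz": 0, "turn": 0, "grip": 0}])

```text
clock: 21.45
tool_pos: [0.5305, 0.0386, 0.1188]
eef_rot: [0.132, 0.991, -0.003, -0.008]
contact_force: [-11.4, 0.1, 3.7]
opening: 0.168
```

```bash
python3 avg.py .5384 -.0095 6
```

```text
pos [0.5305 0.0387 0.1188] R 0.0488 a 4.283 Frad 2.29 Ftan -11.56 Fz 3.6 t 21.75
```

```bash
python3 look.py wrist w27.png >/dev/null; cp /tmp/last.npy /tmp/w27.npy; python3 look.py scene s27.png 240 140 360 230 >/dev/null; python3 - <<'E'
import cv2,numpy as np
def L(n): return cv2.cvtColor(cv2.imread(f"pics/{n}"),cv2.COLOR_BGR2GRAY).astype(np.float32)
a,b,c=L("s20.png"),L("s26.png"),L("s27.png")
def tr(A,B,box):
    x0,y0,x1,y1=box; T=A[y0:y1,x0:x1]; m=14
    r=cv2.matchTemplate(B[y0-m:y1+m,x0-m:x1+m],T,cv2.TM_CCOEFF_NORMED); _,v,_,l=cv2.minMaxLoc(r); return l[0]-m,l[1]-m,round(v,3)
for n,bx in {"hub":(140,380,250,450),"jaw":(430,190,580,470),"brk":(540,200,650,400),"fixed":(600,80,780,300),"rearcorner":(30,360,130,540),"spindle":(400,270,500,420)}.items():
    print(n,"20->26",tr(a,b,bx),"26->27",tr(b,c,bx))
E
```

```text
hub 20->26 (-4, 1, 0.993) 26->27 (0, 0, 0.994)
jaw 20->26 (2, 0, 0.971) 26->27 (1, 0, 0.994)
brk 20->26 (1, 0, 0.995) 26->27 (0, 0, 0.998)
fixed 20->26 (0, -1, 0.999) 26->27 (0, 0, 0.999)
rearcorner 20->26 (-5, 2, 0.878) 26->27 (-1, 4, 0.954)
spindle 20->26 (4, 0, 0.897) 26->27 (4, 1, 0.964)
```

View pics/w27.png

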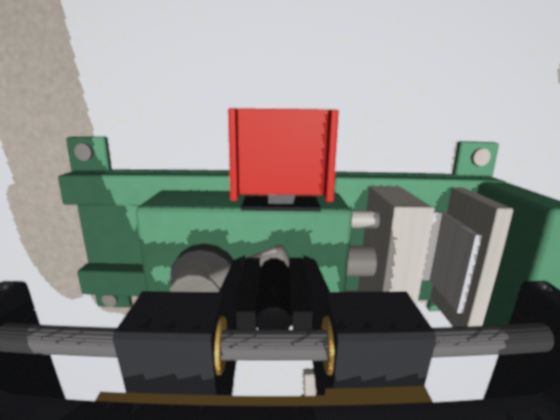

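The housing has stopped moving back (hub unchanged from s26 to s27) and the force is rising, so the pawl is in and clamping has begun. Small steps from here.

Emit:
send_rows(series=[{"dx": -1.5, "dy": 0.4, "dz": 0, "turn": 0, "grip": 0}, {"dx": -1.5, "dy": 0.3, "dz": 0, "turn": 0, "grip": 0}, {"dx": 0, "dy": 0, "dz": 0, "turn": 0, "grip": 0}, {"dx": 0, "dy": 0, "dz": 0, "turn": 0, "grip": 0}])

```text
clock: 22.25
tool_pos: [0.5334, 0.0388, 0.1188]
eef_rot: [0.132, 0.991, -0.003, -0.008]
contact_force: [-12.2, 0.5, 4.6]
opening: 0.164
```

```bash
python3 avg.py .5384 -.0095 6
```

```text
pos [0.5334 0.0388 0.1188] R 0.0486 a 4.343 Frad 1.89 Ftan -11.79 Fz 3.8 t 22.55
```

```bash
python3 look.py scene s28.png 240 140 360 230 >/dev/null; python3 look.py wrist w28.png >/dev/null; python3 - <<'E'
import cv2,numpy as np
def L(n): return cv2.cvtColor(cv2.imread(f"pics/{n}"),cv2.COLOR_BGR2GRAY).astype(np.float32)
I={n:L(f"s{n}.png") for n in(20,26,27,28)}
def tr(A,B,box):
    x0,y0,x1,y1=box; T=A[y0:y1,x0:x1]; m=14
    r=cv2.matchTemplate(B[y0-m:y1+m,x0-m:x1+m],T,cv2.TM_CCOEFF_NORMED); _,v,_,l=cv2.minMaxLoc(r)
    x,y=l
    try:
        dx=(r[y,x-1]-r[y,x+1])/(2*(r[y,x-1]-2*r[y,x]+r[y,x+1])); dy=(r[y-1,x]-r[y+1,x])/(2*(r[y-1,x]-2*r[y,x]+r[y+1,x]))
    except: dx=dy=0
    return round(x+dx-m,1),round(y+dy-m,1),round(v,3)
for n,bx in {"hub":(140,380,250,450),"jaw":(500,240,580,470),"brkwall":(560,200,650,310),"fixedplate":(545,145,700,400),"green":(600,80,780,300)}.items():
    print(n,[(k,tr(I[20],I[k],bx)) for k in (26,27,28)], tr(I[27],I[28],bx))
E
```

```text
hub [(26, (np.float32(-3.9), np.float32(1.1), 0.993)), (27, (np.float32(-3.4), np.float32(1.0), 0.99)), (28, (np.float32(-3.4), np.float32(1.0), 0.978))] (np.float32(-0.1), np.float32(-0.0), 0.992)
jaw [(26, (np.float32(1.1), np.float32(-0.3), 0.996)), (27, (np.float32(1.9), np.float32(-0.3), 0.986)), (28, (np.float32(2.4), np.float32(-0.4), 0.976))] (np.float32(0.7), np.float32(-0.1), 0.996)
brkwall [(26, (np.float32(0.0), np.float32(-0.8), 0.992)), (27, (np.float32(1.1), np.float32(0.1), 0.988)), (28, (np.float32(1.1), np.float32(-0.2), 0.989))] (np.float32(0.1), np.float32(-0.2), 0.998)
fixedplate [(26, (np.float32(0.6), np.float32(0.2), 0.996)), (27, (np.float32(0.9), np.float32(-0.2), 0.994)), (28, (np.float32(1.0), np.float32(-0.3), 0.994))] (np.float32(0.1), np.float32(-0.1), 0.999)
green [(26, (np.float32(-0.0), np.float32(-0.6), 0.999)), (27, (np.float32(0.9), np.float32(-0.1), 0.998)), (28, (np.float32(0.9), np.float32(-0.1), 0.998))] (np.float32(0.0), np.float32(-0.0), 1.0)
```

View pics/s28.png

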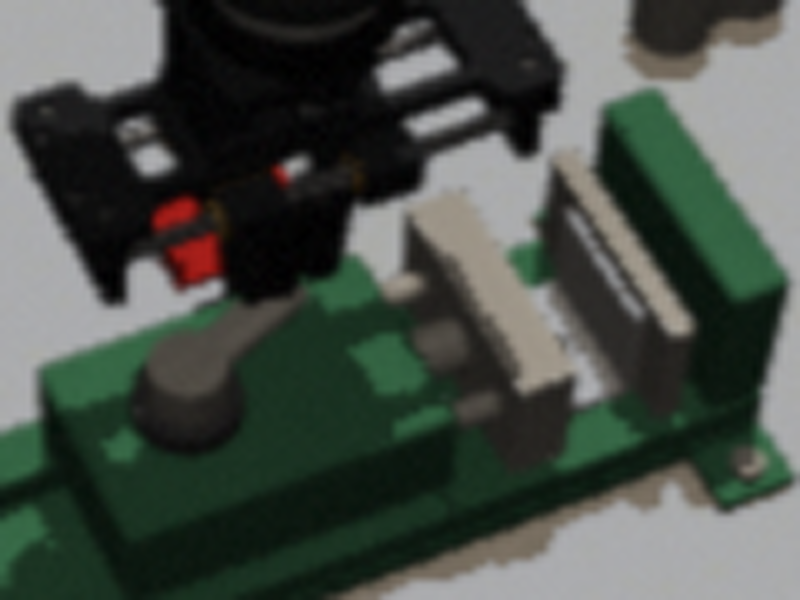

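```bash
python3 - <<'E'
import cv2,numpy as np
ims=[cv2.imread(f"pics/{n}.png") for n in("w14","w20","w26","w28")]
o=np.hstack([cv2.resize(i[225:345,225:325],None,fx=2,fy=2.5) for i in ims]); print(o.shape); cv2.imwrite("pics/cmp.png",o)
E
```

```text
(300, 800, 3)
```

View pics/cmp.png

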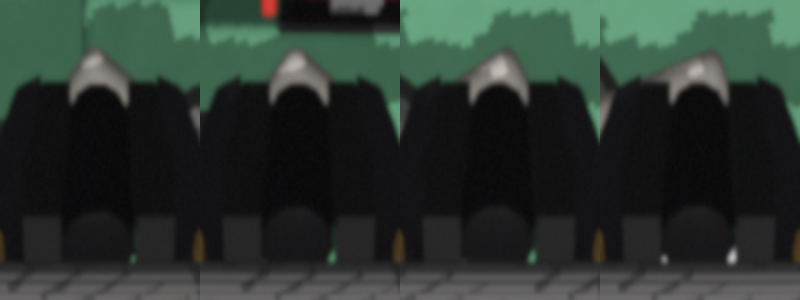

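View pics/w28.png

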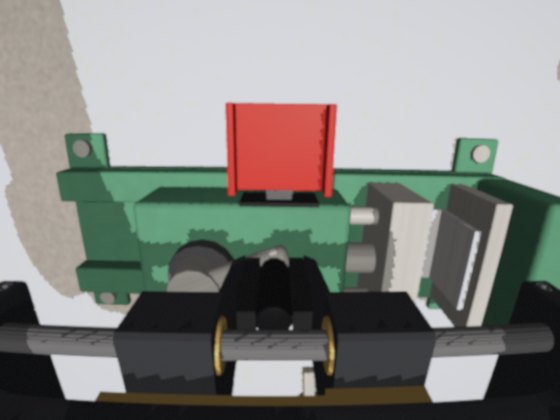

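```bash
cat > fit.py <<'E'
import numpy as np
from scipy.optimize import least_squares
P=np.array([(.5661,-.0482),(.5516,-.0568),(.5263,-.0573),(.4978,-.0369),(.489,-.0136),(.4896,.0012),(.4921,.0098),(.4949,.0158),(.4977,.0203),(.5006,.0242),(.5025,.0263),(.5056,.029),(.5093,.0317),(.5116,.033),(.5143,.0344),(.517,.0355),(.5196,.0364),(.5224,.0373),(.5251,.0379),(.5277,.0383),(.5305,.0387),(.5334,.0388)])
th=.268; vy=np.array([np.sin(th),np.cos(th)]);vx=np.array([vy[1],-vy[0]])
Q=np.c_[P@vx,P@vy]*1000
for lo,hi in((2,8),(2,11),(1,10)):
    r=least_squares(lambda c:np.hypot(*(Q[lo:hi]-c).T)-50,[520,130]); c=r.x
    r2=least_squares(lambda c:np.hypot(*(Q[lo:hi]-c[:2]).T)-c[2],[520,130,50])
    print(lo,hi,c.round(2),r.fun.round(2),r2.x.round(2))
c=least_squares(lambda c:np.hypot(*(Q[2:11]-c).T)-50,[520,130]).x
for q in Q:
    dx=(q-c)[0]; s=np.sqrt(2500-dx**2); y=q[1]-c[1]; b=y-(s if y>0 else -s)
    a=np.arctan2(-(y-b),dx)%(2*np.pi); print(q.round(1),"axis shift",b.round(2),"a",a.round(3))
E
python3 fit.py
```

```text
2 8 [521.73 134.37] [ 0.26 -0.27 -0.07  0.05  0.08  0.12] [522.53 134.97  50.83]
2 11 [521.65 134.47] [ 0.37 -0.24 -0.1  -0.02 -0.01  0.01  0.03  0.14  0.14] [522.4  134.83  50.66]
1 10 [521.67 134.43] [ 0.    0.33 -0.26 -0.1  -0.01  0.01  0.04  0.06  0.17] [521.91 134.65  50.23]
[558.7 103.4] axis shift 2.58 a 0.737
[547.   91.3] axis shift -0.05 a 1.04
[522.7  84.1] axis shift -0.37 a 1.55
[489.8  96.2] axis shift 0.32 a 2.261
[475.1 116.4] axis shift 0.28 a 2.765
[471.8 130.8] axis shift 0.31 a 3.062
[471.9 139.8] axis shift -0.09 a 3.25
[473.  146.3] axis shift 0.06 a 3.379
[474.6 151.4] axis shift 0.09 a 3.484
[476.3 155.9] axis shift 0.32 a 3.577
[477.6 158.4] axis shift 0.3 a 3.634
[479.9 161.8] axis shift -0.09 a 3.723
[482.7 165.4] axis shift -0.42 a 3.82
[484.6 167.3] axis shift -0.75 a 3.878
[486.8 169.4] axis shift -0.99 a 3.942
[489.1 171.1] axis shift -1.32 a 4.005
[491.4 172.7] axis shift -1.6 a 4.063
[493.9 174.3] axis shift -1.74 a 4.123
[496.3 175.6] axis shift -1.98 a 4.181
[498.7 176.7] axis shift -2.23 a 4.236
[501.3 177.8] axis shift -2.35 a 4.294
[504.1 178.7] axis shift -2.62 a 4.353
```

Emit:
send_rows(series=[{"dx": -1.5, "dy": 0.2, "dz": 0, "turn": 0, "grip": 0}, {"dx": -1.5, "dy": 0.2, "dz": 0, "turn": 0, "grip": 0}, {"dx": 0, "dy": 0, "dz": 0, "turn": 0, "grip": 0}, {"dx": 0, "dy": 0, "dz": 0, "turn": 0, "grip": 0}])

```text
clock: 23.05
tool_pos: [0.5362, 0.0388, 0.1188]
eef_rot: [0.132, 0.991, -0.002, -0.008]
contact_force: [-12.5, 1.3, 4.6]
opening: 0.162
```

```bash
python3 avg.py .5384 -.0095 5
```

```text
pos [0.5362 0.0388 0.1188] R 0.0484 a 4.401 Frad 1.95 Ftan -12.92 Fz 4.2 t 23.3
```

Emit:
send_rows(series=[{"dx": -1.5, "dy": 0.1, "dz": 0, "turn": 0, "grip": 0}, {"dx": 0, "dy": 0, "dz": 0, "turn": 0, "grip": 0}, {"dx": 0, "dy": 0, "dz": 0, "turn": 0, "grip": 0}])

```text
clock: 23.6
tool_pos: [0.5376, 0.0388, 0.1188]
eef_rot: [0.132, 0.991, -0.002, -0.008]
contact_force: [-13.2, 2.9, 4.0]
opening: 0.167
```

```bash
python3 avg.py .5384 -.0095 6; python3 look.py scene s29.png 240 140 360 230 
```

```text
pos [0.5376 0.0388 0.1188] R 0.0483 a 4.429 Frad 2.16 Ftan -12.41 Fz 4.5 t 23.9
[0.5376 0.0388 0.1188] [ 0.1319  0.9912 -0.0023 -0.008 ] [-13.06   2.05   4.36] 23.95
scale 6.666666666666667
```

Emit:
send_rows(series=[{"dx": -1.5, "dy": 0.1, "dz": 0, "turn": 0, "grip": 0}, {"dx": 0, "dy": 0, "dz": 0, "turn": 0, "grip": 0}, {"dx": 0, "dy": 0, "dz": 0, "turn": 0, "grip": 0}])

```text
clock: 24.25
tool_pos: [0.539, 0.0387, 0.1188]
eef_rot: [0.132, 0.991, -0.002, -0.008]
contact_force: [-14.3, 2.6, 3.8]
opening: 0.163
```

```bash
python3 avg.py .5384 -.0095 10; python3 look.py top t30.png 180 180 320 270
```

```text
pos [0.539  0.0387 0.1188] R 0.0482 a 4.459 Frad 1.99 Ftan -13.06 Fz 4.4 t 24.75
[0.539  0.0387 0.1188] [ 0.1318  0.9912 -0.0022 -0.0081] [-13.34   1.96   4.59] 24.8
scale 5.714285714285714
```

View pics/t30.png

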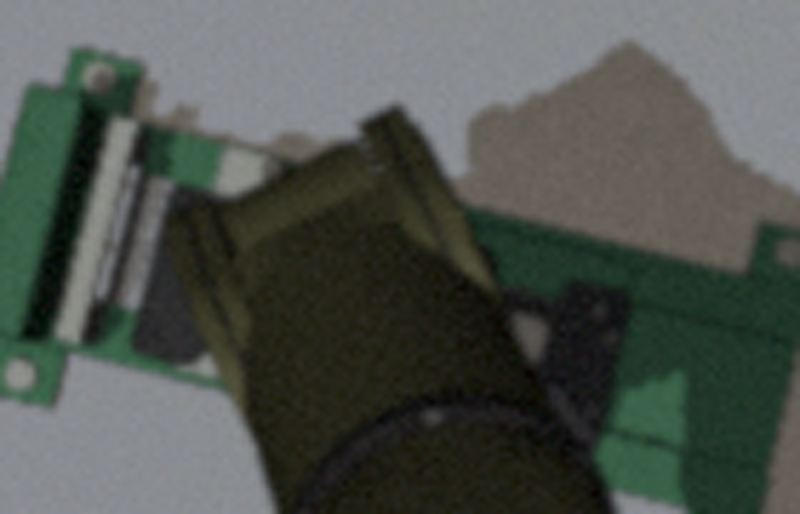

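Emit:
send_rows(series=[{"dx": -1.5, "dy": 0, "dz": 0, "turn": 0, "grip": 0}, {"dx": 0, "dy": 0, "dz": 0, "turn": 0, "grip": 0}, {"dx": 0, "dy": 0, "dz": 0, "turn": 0, "grip": 0}])

```text
clock: 25.1
tool_pos: [0.5404, 0.0385, 0.1188]
eef_rot: [0.132, 0.991, -0.002, -0.008]
contact_force: [-13.2, 2.7, 4.6]
opening: 0.166
```

```bash
python3 avg.py .5384 -.0095 10; python3 look.py scene s31.png 240 140 360 230 
```

```text
pos [0.5404 0.0385 0.1188] R 0.0481 a 4.488 Frad 2.1 Ftan -13.01 Fz 4.6 t 25.6
[0.5404 0.0385 0.1188] [ 0.1317  0.9913 -0.0021 -0.0081] [-13.43   2.64   3.77] 25.65
scale 6.666666666666667
```

View pics/s31.png

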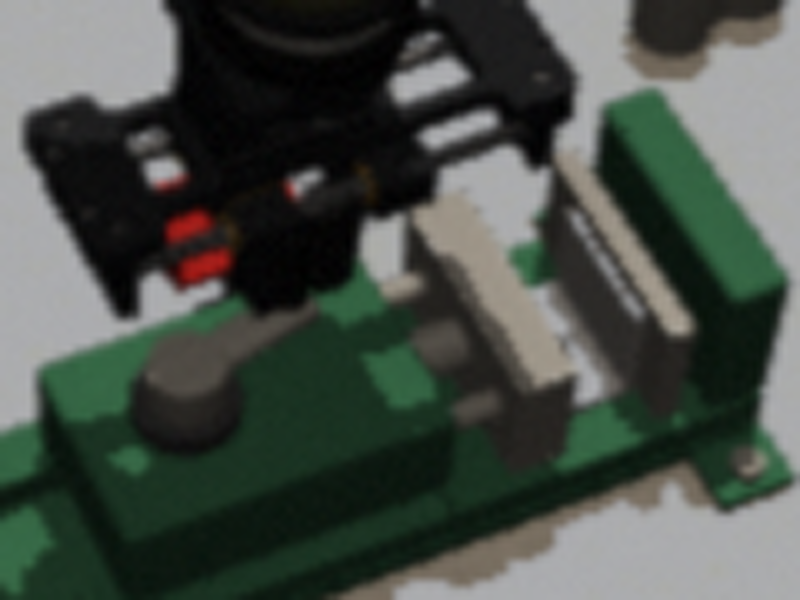

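```bash
cat > trk.py <<'E'
import cv2,numpy as np,sys
def L(n): return cv2.cvtColor(cv2.imread(f"pics/s{n}.png"),cv2.COLOR_BGR2GRAY).astype(np.float32)
I={n:L(n) for n in map(int,sys.argv[1:])}
ks=list(I)
def tr(A,B,box):
    x0,y0,x1,y1=box; T=A[y0:y1,x0:x1]; m=14
    r=cv2.matchTemplate(B[y0-m:y1+m,x0-m:x1+m],T,cv2.TM_CCOEFF_NORMED); _,v,_,(x,y)=cv2.minMaxLoc(r)
    dx=(r[y,x-1]-r[y,x+1])/(2*(r[y,x-1]-2*r[y,x]+r[y,x+1])); 
    return float(round(x-dx*-1-m,1)),round(float(v),3)
for n,bx in {"hub":(140,400,250,450),"jaw":(500,380,580,470),"brkwall":(560,200,650,310),"fixedplate":(560,180,700,400),"green":(600,80,780,300)}.items():
    print(n,[(k,tr(I[ks[0]],I[k],bx)) for k in ks[1:]])
E
python3 trk.py 20 26 27 28 29 31;python3 trk.py 28 29 31
```

```text
hub [(26, (-3.5999999046325684, 0.976)), (27, (-3.0, 0.97)), (28, (-3.0, 0.932)), (29, (-3.700000047683716, 0.891)), (31, (-5.800000190734863, 0.94))]
jaw [(26, (0.8999999761581421, 0.997)), (27, (1.100000023841858, 0.997)), (28, (1.2000000476837158, 0.995)), (29, (1.7999999523162842, 0.965)), (31, (2.5, 0.924))]
brkwall [(26, (0.0, 0.992)), (27, (1.100000023841858, 0.988)), (28, (1.100000023841858, 0.989)), (29, (2.0999999046325684, 0.988)), (31, (3.0, 0.987))]
fixedplate [(26, (0.699999988079071, 0.995)), (27, (1.100000023841858, 0.993)), (28, (1.100000023841858, 0.993)), (29, (0.8999999761581421, 0.992)), (31, (1.100000023841858, 0.992))]
green [(26, (-0.0, 0.999)), (27, (0.8999999761581421, 0.998)), (28, (0.8999999761581421, 0.998)), (29, (1.0, 0.998)), (31, (1.100000023841858, 0.998))]
hub [(29, (-0.20000000298023224, 0.964)), (31, (-1.7999999523162842, 0.962))]
jaw [(29, (0.699999988079071, 0.974)), (31, (1.399999976158142, 0.929))]
brkwall [(29, (0.8999999761581421, 0.997)), (31, (-0.10000000149011612, 0.996))]
fixedplate [(29, (0.30000001192092896, 0.998)), (31, (0.5, 0.997))]
green [(29, (0.10000000149011612, 1.0)), (31, (0.20000000298023224, 1.0))]
```

Emit:
send_rows(series=[{"dx": -1.7, "dy": 0, "dz": 0, "turn": 0, "grip": 0}, {"dx": 0, "dy": 0, "dz": 0, "turn": 0, "grip": 0}, {"dx": 0, "dy": 0, "dz": 0, "turn": 0, "grip": 0}])

```text
clock: 25.95
tool_pos: [0.542, 0.0383, 0.1188]
eef_rot: [0.132, 0.991, -0.002, -0.008]
contact_force: [-13.3, 2.3, 4.5]
opening: 0.167
```

```bash
python3 avg.py .5384 -.0095 12
```

```text
pos [0.542  0.0383 0.1188] R 0.0479 a 4.521 Frad 1.7 Ftan -13.47 Fz 4.9 t 26.55
```

Emit:
send_rows(series=[{"dx": 2.5, "dy": -0.2, "dz": 0, "turn": 0, "grip": 0}, {"dx": 2.5, "dy": -0.3, "dz": 0, "turn": 0, "grip": 0}, {"dx": 0, "dy": 0, "dz": 0, "turn": 0, "grip": 0}, {"dx": 0, "dy": 0, "dz": 0, "turn": 0, "grip": 0}])

```text
clock: 26.95
tool_pos: [0.5419, 0.0383, 0.119]
eef_rot: [0.132, 0.991, -0.001, -0.004]
contact_force: [-7.1, 0.2, -5.4]
opening: 0.167
```

```bash
python3 avg.py .5384 -.0095 4
```

```text
pos [0.5419 0.0383 0.119 ] R 0.0479 a 4.52 Frad 0.37 Ftan -6.55 Fz -5.3 t 27.15
```

Emit:
send_rows(series=[{"dx": 2.3, "dy": -0.3, "dz": 0, "turn": 0, "grip": 0}, {"dx": 2.2, "dy": -0.3, "dz": 0, "turn": 0, "grip": 0}, {"dx": 0, "dy": 0, "dz": 0, "turn": 0, "grip": 0}, {"dx": 0, "dy": 0, "dz": 0, "turn": 0, "grip": 0}])

```text
clock: 27.55
tool_pos: [0.5416, 0.0383, 0.1194]
eef_rot: [0.133, 0.991, -0.0, 0.0]
contact_force: [4.4, -3.1, -22.7]
opening: 0.168
```

```bash
python3 avg.py .5384 -.0095 4
```

```text
pos [0.5414 0.0383 0.1194] R 0.0479 a 4.509 Frad -2.95 Ftan 4.47 Fz -23.9 t 27.75
```

Emit:
send_rows(series=[{"dx": 0, "dy": 0, "dz": 0, "turn": 0, "grip": 0.3}, {"dx": 0, "dy": 0, "dz": 0, "turn": 0, "grip": 0.5}, {"dx": 0, "dy": 0, "dz": 0, "turn": 0, "grip": 0.5}, {"dx": 0, "dy": 0, "dz": 0, "turn": 0, "grip": 0.5}])

```text
clock: 28.15
tool_pos: [0.5419, 0.0402, 0.1214]
eef_rot: [0.132, 0.991, 0.001, 0.001]
contact_force: [0.1, -0.7, 0.3]
opening: 0.489
```

```bash
python3 avg.py .5384 -.0095 5
```

```text
pos [0.5413 0.0395 0.1205] R 0.0491 a 4.505 Frad -0.01 Ftan -0.11 Fz 0.1 t 28.4
```

Emit:
send_rows(series=[{"dx": 0, "dy": 0, "dz": -10, "turn": 0, "grip": 0.5}, {"dx": 0, "dy": 0, "dz": -30, "turn": 0, "grip": 0.5}, {"dx": 0, "dy": 0, "dz": -40, "turn": 0, "grip": 0.5}, {"dx": 0, "dy": 0, "dz": -40, "turn": 0, "grip": 0.5}, {"dx": 30, "dy": 0, "dz": -20, "turn": 0, "grip": 0.5}, {"dx": 40, "dy": 0, "dz": 0, "turn": 0, "grip": 0.5}, {"dx": 10, "dy": 0, "dz": 0, "turn": 0, "grip": 0.5}, {"dx": 0, "dy": 0, "dz": 0, "turn": 0, "grip": 0.5}, {"dx": 0, "dy": 0, "dz": 0, "turn": 0, "grip": 0.5}])

```text
clock: 29.3
tool_pos: [0.4651, 0.0602, 0.2606]
eef_rot: [0.133, 0.991, 0.0, 0.001]
contact_force: [0.1, 0.2, -0.5]
opening: 0.499
```

```bash
python3 look.py wrist w32.png; cp /tmp/last.npy /tmp/w32.npy; python3 look.py top t32.png 165 180 335 290; cp /tmp/last.npy /tmp/t32.npy; python3 look.py scene s32.png 240 140 360 230
```

```text
[0.4654 0.0601 0.2604] [1.330e-01 9.911e-01 2.000e-04 7.000e-04] [ 0.11  0.65 -0.35] 29.35
[0.4654 0.0601 0.2602] [1.331e-01 9.911e-01 2.000e-04 4.000e-04] [ 1.27 -0.01 -0.89] 29.4
scale 4.705882352941177
[0.4652 0.0601 0.2601] [1.331e-01 9.911e-01 1.000e-04 3.000e-04] [-0.3  -0.49 -0.15] 29.45
scale 6.666666666666667
```

View pics/w32.png

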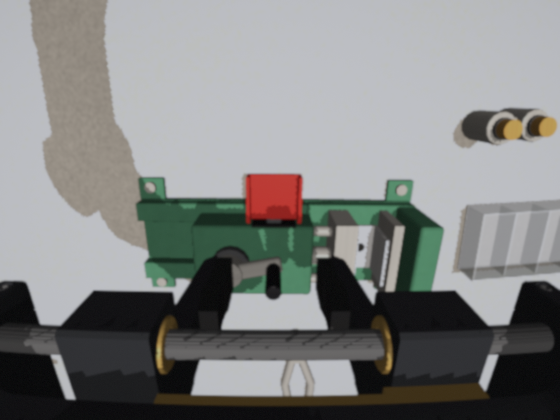

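View pics/t32.png

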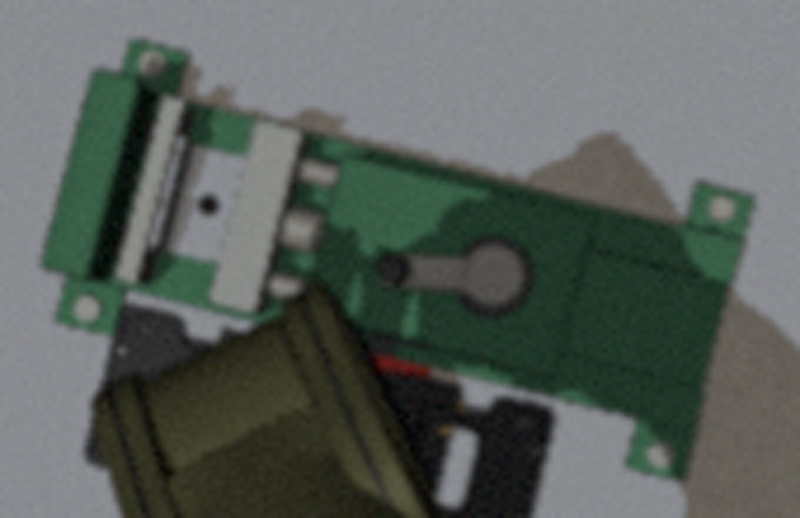

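View pics/s32.png

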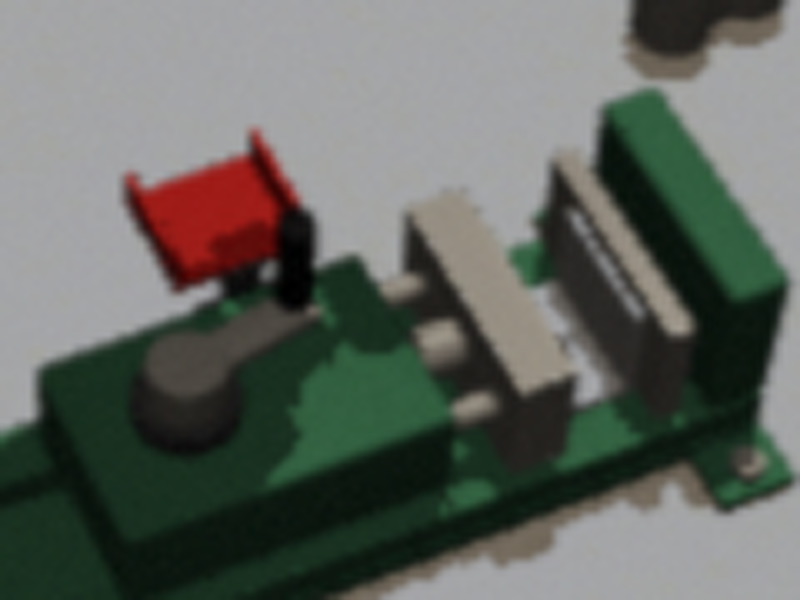

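```bash
cp /tmp/t32.npy /tmp/last.npy; python3 gap.py '[4.7059,165,180]' '[[[393,270],0.159],[[494,276],0.111],[[258,122],0.089],[[212,300],0.089],[[184,100],0.089],[[138,283],0.089],[[303,127],0.089]]'; cp /tmp/w32.npy /tmp/last.npy;python3 gap.py '[1,0,0]' '[[[273,292],0.159],[[150,187],0.013],[[401,190],0.013]]'
```

```text
[393, 270] 0.159 [0.5403 0.0364 0.159 ] -0.0114 -0.0034
[494, 276] 0.111 [ 0.5376 -0.0136  0.111 ] -0.0007 -0.0524
[258, 122] 0.089 [0.6233 0.1094 0.089 ] 0.0493 0.0889
[212, 300] 0.089 [0.5297 0.1354 0.089 ] -0.0478 0.0892
[184, 100] 0.089 [0.6361 0.1484 0.089 ] 0.0513 0.1299
[138, 283] 0.089 [0.5397 0.1743 0.089 ] -0.0485 0.1294
[303, 127] 0.089 [0.62   0.0856 0.089 ] 0.0524 0.0651
[273, 292] 0.159 [0.5413 0.0383 0.159 ] -0.0109 -0.0014
[150, 187] 0.013 [ 0.4393 -0.1008  0.013 ] -0.0725 -0.1625
[401, 190] 0.013 [0.5295 0.2155 0.013 ] -0.0692 0.1664
```

The crank rests at about 4.50 rad and the jaw spacing of 40.5 mm matches the bracket. The knob force of about 13.5 N suggests roughly 45 N clamping. I'll re-grip to check it and tighten slightly towards 55 N.

Emit:
send_rows(series=[{"dx": -30, "dy": 0, "dz": 0, "turn": 0, "grip": 0.5}, {"dx": -40, "dy": -1, "dz": 0, "turn": 0, "grip": 0.5}, {"dx": -9, "dy": 0, "dz": 10, "turn": 0, "grip": 0.5}, {"dx": 0, "dy": 0, "dz": 40, "turn": 0, "grip": 0.5}, {"dx": 0, "dy": 0, "dz": 40, "turn": 0, "grip": 0.5}, {"dx": 0, "dy": 0, "dz": 35, "turn": 0, "grip": 0.5}, {"dx": 0, "dy": 0, "dz": 16, "turn": 0, "grip": 0.5}, {"dx": 0, "dy": 0, "dz": 0, "turn": 0, "grip": 0.5}, {"dx": 0, "dy": 0, "dz": 0, "turn": 0, "grip": 0.5}])

```text
clock: 30.35
tool_pos: [0.54, 0.0387, 0.1192]
eef_rot: [0.133, 0.991, 0.0, -0.0]
contact_force: [-0.6, -0.6, -0.1]
opening: 0.502
```

Emit:
send_rows(force=50, series=[{"dx": 0, "dy": 0, "dz": 0, "turn": 0, "grip": 0.3}, {"dx": 0, "dy": 0, "dz": 0, "turn": 0, "grip": 0}, {"dx": 0, "dy": 0, "dz": 0, "turn": 0, "grip": 0}, {"dx": 0, "dy": 0, "dz": 0, "turn": 0, "grip": 0}, {"dx": 0, "dy": 0, "dz": 0, "turn": 0, "grip": 0}])

```text
clock: 30.85
tool_pos: [0.5403, 0.0388, 0.1199]
eef_rot: [0.133, 0.991, 0.0, 0.001]
contact_force: [0.1, -0.2, 5.0]
opening: 0.165
```

```bash
python3 avg.py .5381 -.0105 3
```

```text
pos [0.5403 0.0387 0.1199] R 0.0493 a 4.491 Frad -0.19 Ftan -0.62 Fz 5.2 t 31.0
```

Now push forward along the tangent in steps and watch where the knob starts to move.

Emit:
send_rows(series=[{"dx": -2.5, "dy": 0.2, "dz": 0, "turn": 0, "grip": 0}, {"dx": -2.5, "dy": 0.2, "dz": 0, "turn": 0, "grip": 0}, {"dx": -2, "dy": 0.1, "dz": 0, "turn": 0, "grip": 0}, {"dx": 0, "dy": 0, "dz": 0, "turn": 0, "grip": 0}])

```text
clock: 31.4
tool_pos: [0.5411, 0.0387, 0.1196]
eef_rot: [0.132, 0.991, -0.001, -0.005]
contact_force: [-12.5, 3.0, 16.5]
opening: 0.164
```

```bash
python3 avg.py .5381 -.0105 4
```

```text
pos [0.5411 0.0387 0.1197] R 0.0493 a 4.507 Frad 2.38 Ftan -12.33 Fz 16.5 t 31.6
```

Emit:
send_rows(series=[{"dx": -1.5, "dy": 0.1, "dz": 0, "turn": 0, "grip": 0}, {"dx": 0, "dy": 0, "dz": 0, "turn": 0, "grip": 0}])

```text
clock: 31.8
tool_pos: [0.5421, 0.0385, 0.1196]
eef_rot: [0.131, 0.991, -0.001, -0.006]
contact_force: [-12.9, 2.9, 16.8]
opening: 0.164
```

```bash
python3 avg.py .5381 -.0105 5
```

```text
pos [0.5421 0.0385 0.1196] R 0.0492 a 4.527 Frad 2.54 Ftan -13.53 Fz 17.3 t 32.05
```

Emit:
send_rows(series=[{"dx": -1.5, "dy": 0, "dz": -0.5, "turn": 0, "grip": 0}, {"dx": 0, "dy": 0, "dz": 0, "turn": 0, "grip": 0}, {"dx": 0, "dy": 0, "dz": 0, "turn": 0, "grip": 0}])

```text
clock: 32.35
tool_pos: [0.5429, 0.0383, 0.1197]
eef_rot: [0.131, 0.991, -0.001, -0.006]
contact_force: [-14.0, 4.1, 15.2]
opening: 0.167
```

```bash
python3 avg.py .5381 -.0105 8
```

```text
pos [0.5429 0.0383 0.1197] R 0.0491 a 4.544 Frad 2.86 Ftan -14.23 Fz 14.9 t 32.75
```

Emit:
send_rows(series=[{"dx": 2.5, "dy": -0.1, "dz": 0, "turn": 0, "grip": 0}, {"dx": 2.5, "dy": -0.2, "dz": 0, "turn": 0, "grip": 0}, {"dx": 1.7, "dy": -0.2, "dz": 0, "turn": 0, "grip": 0}, {"dx": 0, "dy": 0, "dz": 0, "turn": 0, "grip": 0}, {"dx": 0, "dy": 0, "dz": 0, "turn": 0, "grip": 0}])

```text
clock: 33.25
tool_pos: [0.5427, 0.0383, 0.1199]
eef_rot: [0.132, 0.991, 0.0, -0.0]
contact_force: [-2.7, 0.4, 6.3]
opening: 0.165
```

Emit:
send_rows(series=[{"dx": 0, "dy": 0, "dz": 0, "turn": 0, "grip": 0.3}, {"dx": 0, "dy": 0, "dz": 0, "turn": 0, "grip": 0.5}, {"dx": 0, "dy": 0, "dz": 0, "turn": 0, "grip": 0.5}, {"dx": 0, "dy": 0, "dz": 0, "turn": 0, "grip": 0.5}, {"dx": 0, "dy": 0, "dz": -10, "turn": 0, "grip": 0.5}, {"dx": 0, "dy": 0, "dz": -30, "turn": 0, "grip": 0.5}, {"dx": 0, "dy": 0, "dz": -40, "turn": 0, "grip": 0.5}, {"dx": 0, "dy": 0, "dz": -40, "turn": 0, "grip": 0.5}, {"dx": 30, "dy": 0, "dz": -20, "turn": 0, "grip": 0.5}, {"dx": 40, "dy": 0, "dz": 0, "turn": 0, "grip": 0.5}, {"dx": 10, "dy": 0, "dz": 0, "turn": 0, "grip": 0.5}, {"dx": 0, "dy": 0, "dz": 0, "turn": 0, "grip": 0.5}, {"dx": 0, "dy": 0, "dz": 0, "turn": 0, "grip": 0.5}])

```text
clock: 34.55
tool_pos: [0.4672, 0.0587, 0.2602]
eef_rot: [0.133, 0.991, 0.0, 0.001]
contact_force: [-0.5, -0.5, -0.3]
opening: 0.501
```

```bash
python3 look.py wrist w33.png; python3 look.py scene s33full.png; python3 look.py scene s33.png 240 140 360 230;python3 look.py top t33.png 165 180 335 290; python3 gap.py '[4.7059,165,180]' '[[[393,270],0.159]]'
```

```text
[0.4674 0.0586 0.2599] [1.330e-01 9.911e-01 2.000e-04 7.000e-04] [ 0.26  0.19 -0.22] 34.6
[0.4673 0.0586 0.2597] [1.331e-01 9.911e-01 2.000e-04 5.000e-04] [-1.31 -0.41 -0.85] 34.65
[0.4672 0.0586 0.2596] [1.331e-01 9.911e-01 1.000e-04 3.000e-04] [-0.77 -0.23  0.48] 34.7
scale 6.666666666666667
[0.4669 0.0587 0.2595] [1.330e-01 9.911e-01 1.000e-04 1.000e-04] [ 0.69 -0.46  0.61] 34.75
scale 4.705882352941177
[393, 270] 0.159 [0.5403 0.0364 0.159 ] -0.0114 -0.0034
```

View pics/s33full.png

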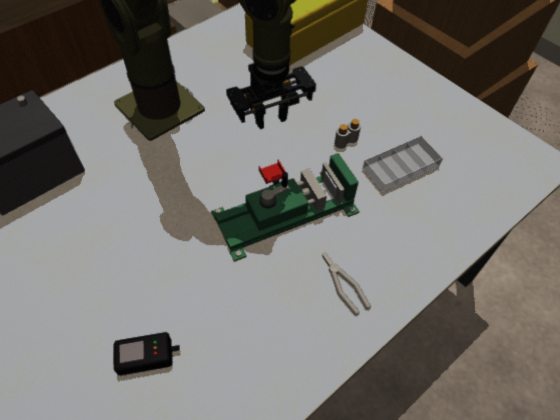

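View pics/t33.png

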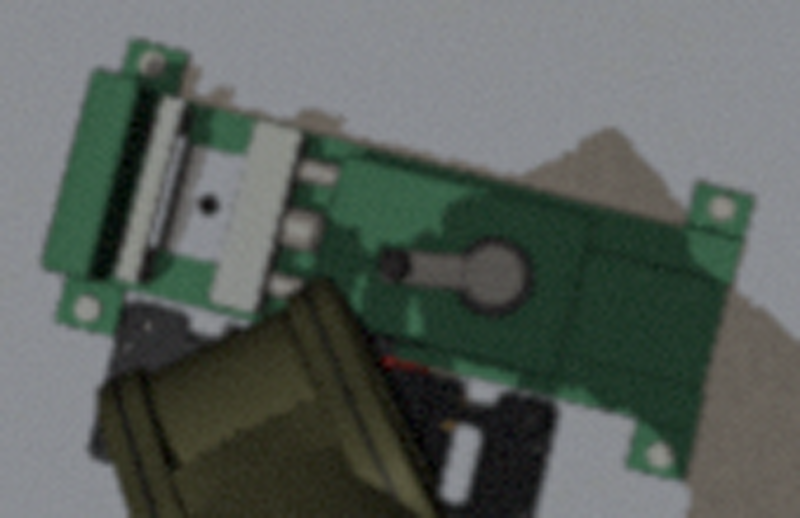

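Everything is clear: the knob is at (395,264), the bracket is upright between both jaws, the lever is up, the other items are in place and the robot is touching nothing. Handing in.

```bash
python3 -c "
from h import *
print(get_state()['contact_force']); print(finish_job())"
```

```text
[ 0.68832407 -0.45509746  0.61015199]
the job is handed in; nothing more can be done
None
```

The bracket is clamped in the vise and the job is handed in at about 35 s, with no verdict reported.

**What I did:**
- I pressed the red lever onto its stop; the highest reading was about 19 N, and about 13 N while sliding.
- I slid the housing about 45 mm until the jaw touched the bracket, then let the lever up.
- I gripped the crank knob and turned it clockwise from about 0.75 to 4.5 rad, then released it. After looking, I re-gripped it once to tighten a little more.

**Last checks:**
- **Clamping force:** the knob force rose from about 8.5–9 N when free to 14.2 N, which works out to roughly 50–57 N of clamping. With the gripper open the force sensor read about zero there.
- **Position:** before the last small tightening, the jaw faces measured about 40.5 mm apart, matching the 40 mm bracket. In the final pictures the bracket stands upright between both jaws, and the other items look unmoved.
- **Lever and robot:** the lever showed up in the pictures after I let go of the knob, and the robot was clear of the vise.

**What disagreed:**
- The housing moved back about 5–7 mm by my measurements before the pawl caught, more than the 4 mm stated.
- The stiffness built up more slowly than the rubber figure predicts, about 18 N/mm against 60 N/mm. The clamping force therefore rests on the knob-force reading.
- The crank ended close to its 4.6 rad end stop, at an estimated 4.50–4.54 rad. I can't fully rule out that the stop added to the last force reading.

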